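Fit ID collars to padlocks and click them shut

ROBOT

A 6-joint arm with a two-finger parallel gripper is mounted at the origin on a cart in front of the work surface, level with it; the furniture and walls round the work are solid. World frame = base frame: x ahead of the robot, y to its left, z up, the work surface at z = 0. Lengths are in m, angles in rad, forces in N, time in s.
With the tool pointing down it reaches from about 0.25 to 0.725 m from the base axis. Payload 4 kg.
Tool frame: the origin (TCP) lies at the very end of the fingers, on their centre line; the grasp point (between the pads) lies 19 mm behind it (bot.pinch_z is the distance from the TCP to the grasp point, in m); z points along the fingers, x is the direction in which the jaws open and shut, and the axes are right-handed (so a half turn about z gives the same grasp; the last joint's range is limited). The gripper opens to 85 mm and grips with 20 to 120 N. Pads are 22 mm wide; open, the fingers measure 114 mm over their backs; the gripper's body (76 mm by 85 mm) begins 54 mm behind the grasp point. The pads swing forward as they close: fully open they stand 13 mm farther back than shut.
Start: joints at [1.192, 0.241, 0.005, 1.335, 0, 1.571], TCP at [0.185, 0.465, 0.231] pointing down, gripper open.
Joint ranges: [-2.72, 2.72], [-1.05, 1.87], [-1.09, 1.28], [-1.99, 2.15], [-1.42, 1.44], [-3.14, 3.14]. Speed limits (rad/s): [2.79, 2.79, 3.14, 3.14, 3.14, 3.14].

INTERFACE

Orientations are given as a unit quaternion [x, y, z, w].
In Python, from workcell import bot gives the robot as it stands. The module is installed in compiled form; this text tells all that it offers.
- The arm moves only by the shell command python3 -m inch 'ROWS'. ROWS is JSON, a list of rows, each a list of 7 numbers: the shift along the tool's x, y, z scaled (see below), then the turn, a rotation vector about the tool's x, y, z scaled (see below), then the gripper command: -1 is fully open, 1 is shut, values between are in proportion. In form: [[x, y, z, wx, wy, wz, gripper], ...]. A call has exactly 8 rows; each row shifts and turns the commanded pose from where the row before left it, along the tool's axes as they then stand; what a row does not reach is not made up. The controller multiplies each number of a shift by 2.5 cm and each number of a turn by 180 degrees. A row lasts 1/10 s, in which the tool goes at most 50 mm and 8.59 degrees, less where a joint would pass 70% of its speed; a pose out of reach is approached as far as the arm can. A call with a number of a shift or a turn outside -1 to 1 is refused whole. A call with a gripper value outside its range is refused whole. The fingers move at their own pace and stop on an object; the grip force is fixed at half the most. Time passes only in rows, so rows that do not move let the fingers close, or fill a call up. It gives the time, the measured TCP pose, the force and the opening at its end, in the units of the state.
- bot.get_obs(): the state, without advancing time (a new reading comes with each control period).
- bot.camera(name): name is "scene" or "top" or "wrist"; returns (picture, depth): 480x640x3 uint8, blue, green, red; 480x640 float32, m along the optical axis (not along the pixel's ray), 0 where there is no reading.
- bot.get_calibration(name): a dict with "vfov" (degrees; the focal length in pixels is half the picture's height over the tangent of half this angle, whatever the lens; pixels are square), "cx", "cy" (the principal point, pixels), "R" (3x3) and "t" (3): a world point X has camera coordinates R X + t. Camera axes: x right, y down, z forward; pixel columns grow to the right and rows downward; lengths in m; the calibration is good to about 2 mm. A picture is of the moment at which its call begins: read the wrist's pose just before it. get_calibration takes no time and is no camera call; for the wrist camera it gives the pose at the moment of the call.
- bot.job_done(): hands the job in, once; it reports no verdict.
The state is a dict: "clock": time; "joint_pos": joint angles; "joint_vel": joint speeds; "tau": joint torques, N m; "eef_pos": TCP position; "tool_rot": TCP orientation; "ft_force": force on the tool from outside, world axes, zero at the start; "ft_torque": the same for the moment, N m; "grip_width": finger opening in m.
Only numpy, scipy, OpenCV 4.12 (cv2) and the standard library are available. Lean on these libraries where they do the work, as an engineer would, in place of code of your own. Each camera call takes 0.05 s, during which the arm holds its last target.

TASK

Three open padlocks stand in cradles on the bench, and two or three loose ID collars lie beside them. Slip each collar over the guard neck of the padlock of its own colour until it sits on the body, then swing that padlock's shackle over its hole and press it down until it clicks and stays shut. A padlock whose collar is missing does not matter.

Things in the scene. Friction and masses are not known exactly. Their poses are not given: they have to be found in the camera images.
- collar_red_c (a point): red plastic ID collar: a loose ring, 36 mm outside, 23 mm hole, 18 mm high, 30 to 55 g, lying flat on the worktop at the start (in some starts it is not here at all: None); the point is its centre, half-way up, its z axis is the ring's axis
- neck_red (a point): red padlock, standing upright and fixed in a bench cradle (body 40 x 80 mm, its flat top 50 mm above the worktop). The point is the centre of the top of its guard neck: an upright steel stub with the shackle's toe hole in it, 19 mm across, 20 mm high above the body's top, its upper 5 mm tapering to 14 mm. Axes are the padlock's: z up, x square to the line through both shackle legs, y from the neck towards the heel leg
- heel_red (a point): red padlock: the axis of its shackle's heel leg, at the level of the body's top, 44 mm in the padlock's +y from the neck's axis; the shackle turns about the vertical through it
- crown_red (a point): red padlock: middle of its shackle's level top bar, on the bar's centre line (bar 9 mm thick). The shackle is a U with its legs 44 mm apart; its bar lies along this point's y axis, which points from toe to heel leg. Open it stands with the bar's centre 48 mm above the body's top and the toe leg's tip 4 mm higher than the neck; shut, the bar's centre is 30 mm above the body's top
- swing_red (a joint): turn of the red padlock's shackle about its heel leg, rad: 0 = toe leg right above the neck (a stop), growing to 2.0 as it swings out over the padlock's +x side (counter-clockwise seen from above); light friction holds it. Unless within about 0.1 of 0 it cannot go down
- shackle_red (a joint): how far the red padlock's shackle is pressed in, m: 0 = up (a light spring of 1.5 to 3 N keeps it there), 0.018 = fully home. It takes about 8 N to push past the hidden pawl at 0.013; beyond that it snaps home and stays, before that it springs up again. It cannot be opened again
- collar_yellow_c (a point): yellow plastic ID collar: a loose ring, 36 mm outside, 23 mm hole, 18 mm high, 30 to 55 g, lying flat on the worktop at the start (in some starts it is not here at all: None); the point is its centre, half-way up, its z axis is the ring's axis
- neck_yellow (a point): yellow padlock, standing upright and fixed in a bench cradle (body 40 x 80 mm, its flat top 50 mm above the worktop). The point is the centre of the top of its guard neck: an upright steel stub with the shackle's toe hole in it, 19 mm across, 20 mm high above the body's top, its upper 5 mm tapering to 14 mm. Axes are the padlock's: z up, x square to the line through both shackle legs, y from the neck towards the heel leg
- heel_yellow (a point): yellow padlock: the axis of its shackle's heel leg, at the level of the body's top, 44 mm in the padlock's +y from the neck's axis; the shackle turns about the vertical through it
- crown_yellow (a point): yellow padlock: middle of its shackle's level top bar, on the bar's centre line (bar 9 mm thick). The shackle is a U with its legs 44 mm apart; its bar lies along this point's y axis, which points from toe to heel leg. Open it stands with the bar's centre 48 mm above the body's top and the toe leg's tip 4 mm higher than the neck; shut, the bar's centre is 30 mm above the body's top
- swing_yellow (a joint): turn of the yellow padlock's shackle about its heel leg, rad: 0 = toe leg right above the neck (a stop), growing to 2.0 as it swings out over the padlock's +x side (counter-clockwise seen from above); light friction holds it. Unless within about 0.1 of 0 it cannot go down
- shackle_yellow (a joint): how far the yellow padlock's shackle is pressed in, m: 0 = up (a light spring of 1.5 to 3 N keeps it there), 0.018 = fully home. It takes about 8 N to push past the hidden pawl at 0.013; beyond that it snaps home and stays, before that it springs up again. It cannot be opened again
- collar_blue_c (a point): blue plastic ID collar: a loose ring, 36 mm outside, 23 mm hole, 18 mm high, 30 to 55 g, lying flat on the worktop at the start (in some starts it is not here at all: None); the point is its centre, half-way up, its z axis is the ring's axis
- neck_blue (a point): blue padlock, standing upright and fixed in a bench cradle (body 40 x 80 mm, its flat top 50 mm above the worktop). The point is the centre of the top of its guard neck: an upright steel stub with the shackle's toe hole in it, 19 mm across, 20 mm high above the body's top, its upper 5 mm tapering to 14 mm. Axes are the padlock's: z up, x square to the line through both shackle legs, y from the neck towards the heel leg
- heel_blue (a point): blue padlock: the axis of its shackle's heel leg, at the level of the body's top, 44 mm in the padlock's +y from the neck's axis; the shackle turns about the vertical through it
- crown_blue (a point): blue padlock: middle of its shackle's level top bar, on the bar's centre line (bar 9 mm thick). The shackle is a U with its legs 44 mm apart; its bar lies along this point's y axis, which points from toe to heel leg. Open it stands with the bar's centre 48 mm above the body's top and the toe leg's tip 4 mm higher than the neck; shut, the bar's centre is 30 mm above the body's top
- swing_blue (a joint): turn of the blue padlock's shackle about its heel leg, rad: 0 = toe leg right above the neck (a stop), growing to 2.0 as it swings out over the padlock's +x side (counter-clockwise seen from above); light friction holds it. Unless within about 0.1 of 0 it cannot go down
- shackle_blue (a joint): how far the blue padlock's shackle is pressed in, m: 0 = up (a light spring of 1.5 to 3 N keeps it there), 0.018 = fully home. It takes about 8 N to push past the hidden pawl at 0.013; beyond that it snaps home and stays, before that it springs up again. It cannot be opened again
- clear_lane (a point): a fixed point in free air, 190 mm above the worktop, in front of the marking machine (white column, blue and grey head, behind the padlocks). The machine's head overhangs the bench as an obstacle for the arm: it begins 210 mm beyond this point (+x), spans from 20 mm to the right (-y) to 470 mm to the left of it, and its underside is 200 to 290 mm above the worktop. Cross between right and left at about this point's x, not in a wide sweep

How it is judged:
By the outcome, as a careful person would: the job done as asked, in the order asked, and still so for the second after the job is handed in, with the robot touching nothing.
Of collar_red, collar_yellow, collar_blue only 2 to 3 are there at a start; the rules pass over those that are not, and their reading is None.
At some moment in a run one of collar_red, collar_yellow, collar_blue may be knocked a few centimetres aside while the robot is not near it.
Once in a run the grip may slacken for a moment while it holds something.
It also fails if it takes over 210 s, if anything falls off the work surface, if the arm or the gripper's body presses on something with over 40 N, if the wrist force passes 120 N, or if a joint passes its speed limit or range.

## Working session

There is one attempt and no reset: what is moved stays moved. The work goes in short steps, Python scripts to look and compute and a shell command to move; the robot and the scene stay as the last step left them, time stands still between calls to the robot, and variables do not carry over. Pictures are saved under pics/ and viewed, and the job is handed in when it is done.

```bash
mkdir -p pics; ls
cat > h.py <<'E'
import numpy as np, cv2
from workcell import bot
def snap(n,fn=None):
    c=bot.get_calibration(n); im,d=bot.camera(n)
    if fn: cv2.imwrite('pics/'+fn+'.png',im)
    return im,d,c
def f(c): return 240/np.tan(np.radians(c['vfov'])/2)
def ray(c,u,v):
    F=f(c); R=np.array(c['R']);t=np.array(c['t'])
    d=R.T@np.array([(u-c['cx'])/F,(v-c['cy'])/F,1.]); return -R.T@t,d
def onz(c,u,v,z):
    o,d=ray(c,u,v); return o+d*(z-o[2])/d[2]
def proj(c,X):
    p=np.array(c['R'])@np.array(X)+np.array(c['t']); F=f(c); return p[0]/p[2]*F+c['cx'],p[1]/p[2]*F+c['cy']
E
python3 - <<'E'
from h import *
for n in['scene','top','wrist']:
    im,d,c=snap(n,n+'0'); print(n,{k:np.round(v,3).tolist() for k,v in c.items()})
print({k:np.round(v,3).tolist() for k,v in bot.get_obs().items()})
E
```

```text
pics
scene {'vfov': 56.128, 'cx': 330.154, 'cy': 238.967, 'R': [[0.654, -0.757, -0.016], [-0.474, -0.393, -0.788], [0.59, 0.523, -0.616]], 't': [-0.27, 0.375, 0.658]}
top {'vfov': 43.871, 'cx': 319.524, 'cy': 250.658, 'R': [[-0.014, -1.0, -0.012], [-0.997, 0.015, -0.081], [0.081, 0.011, -0.997]], 't': [0.11, 0.504, 1.531]}
wrist {'vfov': 69.084, 'cx': 319.842, 'cy': 238.736, 'R': [[0.37, 0.929, -0.003], [0.893, -0.355, 0.276], [0.255, -0.105, -0.961]], 't': [-0.5, -0.036, 0.379]}
{'clock': 0.15, 'joint_pos': [1.192, 0.241, 0.004, 1.335, 0.0, 1.571], 'joint_vel': [0.0, -0.002, 0.004, 0.001, 0.0, -0.001], 'tau': [-0.001, -37.264, 25.264, 0.012, -0.0, 0.0], 'eef_pos': [0.185, 0.464, 0.231], 'tool_rot': [0.828, 0.561, -0.001, 0.0], 'ft_force': [1.179, -0.126, -0.046], 'ft_torque': [-0.004, -0.007, 0.042], 'grip_width': 0.085}
```

View pics/top0.png

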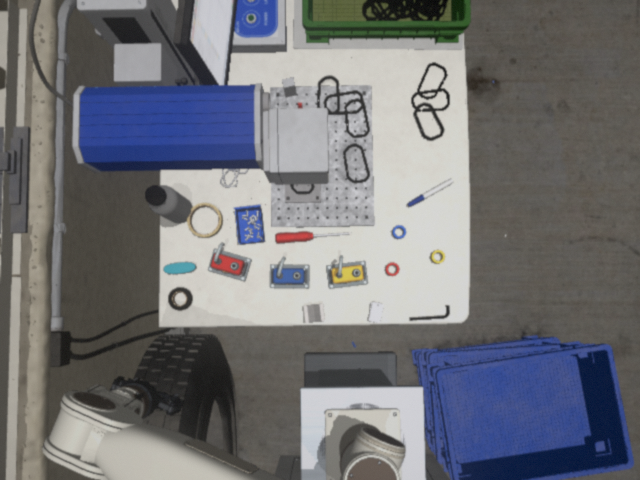

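View pics/scene0.png

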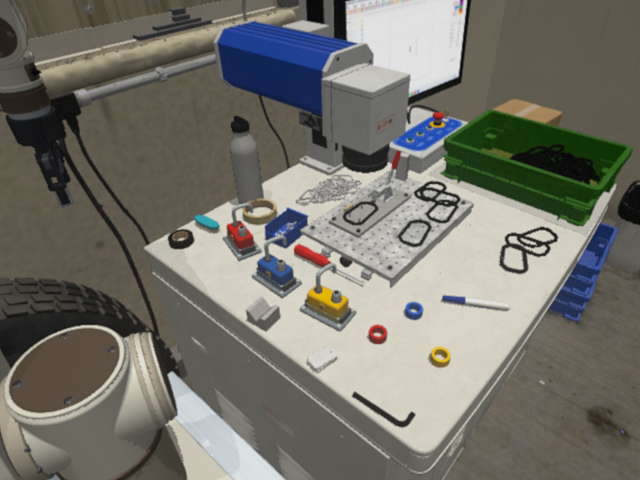

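View pics/wrist0.png

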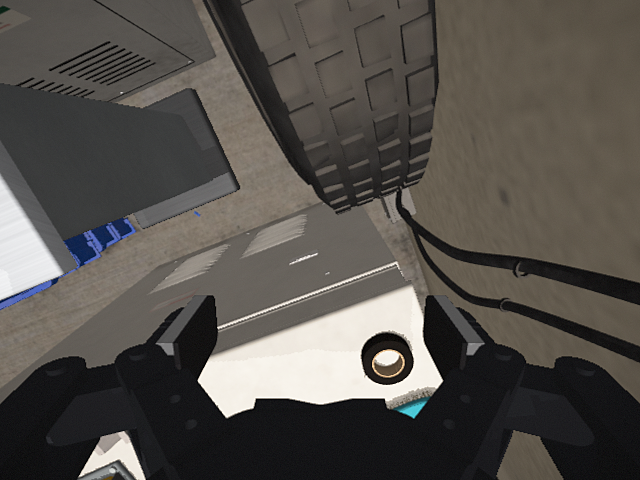

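Run:
```python
from h import *
im,d,c=snap('top')
cr=im[225:300,195:460]; cv2.imwrite('pics/topz.png',cv2.resize(cr,None,fx=3,fy=3,interpolation=cv2.INTER_CUBIC))
cr=im[235:300,200:375]; cv2.imwrite('pics/topz2.png',cv2.resize(cr,None,fx=4.5,fy=4.5,interpolation=cv2.INTER_CUBIC))
hsv=cv2.cvtColor(im,cv2.COLOR_BGR2HSV)
for n,(a,b) in dict(red=((172,120,80),(180,255,255)),yellow=((20,140,80),(32,255,255)),blue=((100,120,60),(120,255,255))).items():
    m=cv2.inRange(hsv,a,b)
    if n=='red': m|=cv2.inRange(hsv,(0,120,80),(6,255,255))
    k,l,s,ce=cv2.connectedComponentsWithStats(m)
    for i in range(1,k):
        if 25<s[i,4]<2500 and 220<ce[i][1]<310:
            u=s[i,0]+(s[i,2]-1)/2;v=s[i,1]+(s[i,3]-1)/2
            print(n,s[i],ce[i].round(1),'z.018',onz(c,*ce[i],.014).round(4),'z.05',onz(c,*ce[i],.05).round(4))
```

```text
red [276 232  37  10 281] [293.4 236.7] z.018 [0.5435 0.1709 0.014 ] z.05 [0.5397 0.1689 0.05  ]
red [211 255  32  20 299] [227.5 264.4] z.018 [0.4733 0.3441 0.014 ] z.05 [0.4711 0.3381 0.05  ]
red [386 263  13  12  51] [391.7 268.8] z.018 [ 0.4555 -0.0847  0.014 ] z.05 [ 0.4537 -0.0807  0.05  ]
yellow [332 266  31  17 265] [346.9 274.5] z.018 [0.4424 0.0324 0.014 ] z.05 [0.4409 0.0337 0.05  ]
blue [236 211  27  32 350] [246.7 229.1] z.018 [0.5655 0.2936 0.014 ] z.05 [0.5612 0.2888 0.05  ]
blue [393 226  12  12  42] [398.6 231.7] z.018 [ 0.5526 -0.105   0.014 ] z.05 [ 0.5486 -0.1006  0.05  ]
blue [274 269  30  14 261] [288. 276.] z.018 [0.4407 0.1861 0.014 ] z.05 [0.4393 0.1838 0.05  ]
```

View pics/topz2.png

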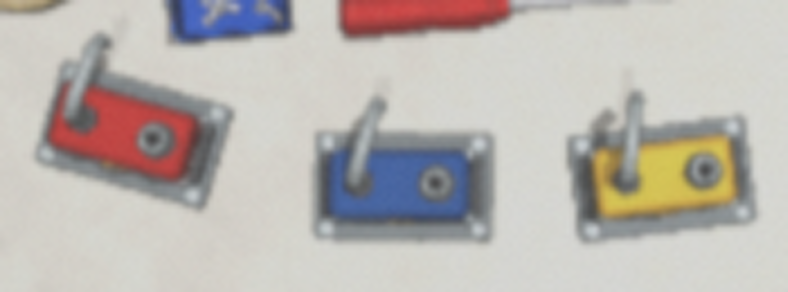

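View pics/topz.png

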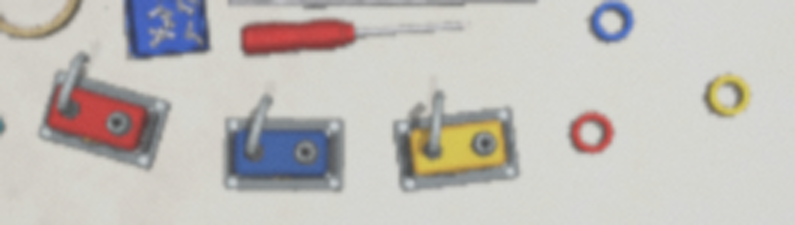

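```bash
cat >> h.py <<'E'
def phi():
    x,y,z,w=bot.get_obs()['tool_rot']; return np.arctan2(2*(x*y+z*w),1-2*(y*y+z*z))
def plan(P,ph=None,n=8,g=-1):
    o=bot.get_obs(); p=np.array(o['eef_pos']); a=phi()
    tgt=np.array(P); ph=a if ph is None else ph
    dphi=ph-a
    for i in range(n):
        ai=a+dphi*i/n; dw=(tgt-p)/n/0.025
        tx=np.cos(ai)*dw[0]+np.sin(ai)*dw[1]; ty=np.sin(ai)*dw[0]-np.cos(ai)*dw[1]
        print('[%.3f,%.3f,%.3f,0,0,%.4f,%g],'%(tx,ty,-dw[2],-dphi/n/np.pi,g),end='')
    print()
def st():
    o=bot.get_obs(); print(round(o['clock'],2),np.round(o['eef_pos'],4),'phi',round(float(phi()),4),'F',np.round(o['ft_force'],1),'w',round(o['grip_width'],4),'q',np.round(o['joint_pos'],2))
E
python3 - <<'E'
from h import *
c=bot.get_calibration('wrist');print(-np.array(c['R']).T@c['t'])
plan([.42,.22,.20],0)
c=bot.get_calibration('top')
for n,(u,v) in dict(red=(155,140),blue=(436,183),yellow=(706,170)).items(): print(n,onz(c,200+u/4.5-.4,235+v/4.5-.4,.07))
E
```

```text
[0.12071144 0.49157379 0.37294643]
[-0.699,1.544,0.154,0,0,0.0474,-1],[-0.462,1.631,0.154,0,0,0.0474,-1],[-0.215,1.682,0.154,0,0,0.0474,-1],[0.037,1.695,0.154,0,0,0.0474,-1],[0.288,1.671,0.154,0,0,0.0474,-1],[0.533,1.609,0.154,0,0,0.0474,-1],[0.766,1.513,0.154,0,0,0.0474,-1],[0.982,1.382,0.154,0,0,0.0474,-1],
red [0.46627576 0.31835631 0.07      ]
blue [0.43992552 0.16107254 0.07      ]
yellow [0.44502581 0.01012554 0.07      ]
```

```bash
python3 -m inch '[[-0.41,0.9,0.15,0,0,0.0474,-1],[-0.27,0.96,0.15,0,0,0.0474,-1],[-0.13,0.99,0.15,0,0,0.0474,-1],[0.02,1,0.15,0,0,0.0474,-1],[0.17,0.98,0.15,0,0,0.0474,-1],[0.31,0.95,0.15,0,0,0.0474,-1],[0.45,0.89,0.15,0,0,0.0474,-1],[0.58,0.81,0.15,0,0,0.0474,-1]]'
python3 - <<'E'
from h import *
st();plan([.42,.22,.20],0)
E
```

```text
clock: 1.0
eef_pos: [0.3236, 0.3201, 0.201]
tool_rot: [1.0, -0.003, -0.0, 0.0]
ft_force: [1.4, -0.1, 0.1]
grip_width: 0.0852
1.0 [0.3236 0.3201 0.201 ] phi -0.0053 F [ 1.4 -0.1  0.1] w 0.0852 q [ 0.78  0.17 -0.17  1.24  0.    2.36]
[0.485,0.498,0.005,0,0,-0.0002,-1],[0.484,0.498,0.005,0,0,-0.0002,-1],[0.484,0.498,0.005,0,0,-0.0002,-1],[0.484,0.499,0.005,0,0,-0.0002,-1],[0.483,0.499,0.005,0,0,-0.0002,-1],[0.483,0.499,0.005,0,0,-0.0002,-1],[0.483,0.500,0.005,0,0,-0.0002,-1],[0.482,0.500,0.005,0,0,-0.0002,-1],
```

```bash
python3 -m inch '[[0.48,0.5,0,0,0,0,-1],[0.48,0.5,0,0,0,0,-1],[0.48,0.5,0,0,0,0,-1],[0.48,0.5,0,0,0,0,-1],[0.48,0.5,0,0,0,0,-1],[0.48,0.5,0,0,0,0,-1],[0.48,0.5,0,0,0,0,-1],[0.48,0.5,0,0,0,0,-1]]'
python3 -m inch '[[0,0,0,0,0,0,-1],[0,0,0,0,0,0,-1],[0,0,0,0,0,0,-1],[0,0,0,0,0,0,-1],[0,0,0,0,0,0,-1],[0,0,0,0,0,0,-1],[0,0,0,0,0,0,-1],[0,0,0,0,0,0,-1]]' >/dev/null
python3 - <<'E'
from h import *
st(); im,d,c=snap('wrist','w1'); np.savez('w1.npz',im=im,d=d,**c)
E
```

```text
clock: 1.8
eef_pos: [0.4195, 0.2204, 0.2011]
tool_rot: [1.0, 0.0, -0.0, 0.0]
ft_force: [-0.0, -0.3, -0.4]
grip_width: 0.0855
2.6 [0.4191 0.2211 0.2013] phi 0.0009 F [1.1 0.6 0.1] w 0.0852 q [ 0.49  0.2  -0.12  1.25  0.    2.06]
```

View pics/w1.png

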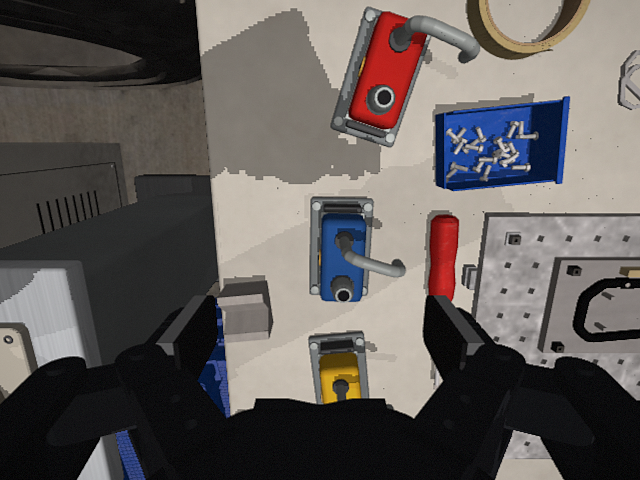

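Run:
```python
import numpy as np,cv2
im=np.load('w1.npz')['im']
a=cv2.resize(im[0:150,325:490],None,fx=4,fy=4,interpolation=cv2.INTER_CUBIC)
b=cv2.resize(im[190:340,300:420],None,fx=4,fy=4,interpolation=cv2.INTER_CUBIC)
cv2.imwrite('pics/w1z.png',np.hstack([a,b])[:, :][:600])
```

```text
(no output)
```

View pics/w1z.png

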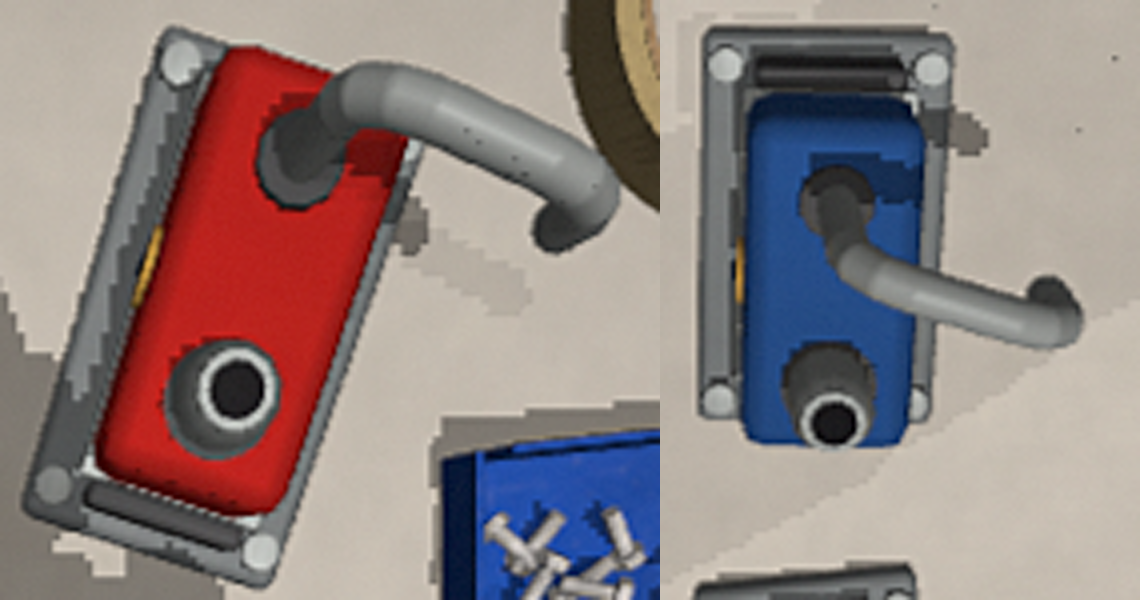

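```bash
cat > m1.py <<'E'
from h import *
c=dict(np.load('w1.npz'))
for n,nk,hl,b1,b2 in (('red',(384.4,96.4),(399.3,39.3),(415,22.7),(472,46)),('blue',(343.2,295.4),(343.8,241),(348,253.5),(400,270))):
    N=onz(c,*nk,.07);H=onz(c,*hl,.05);v=(H-N)[:2]
    B1=onz(c,*b1,.098);B2=onz(c,*b2,.098);b=(B2-B1)[:2]
    print(n,'neck',N.round(4),'heel',H.round(4),'len',np.linalg.norm(v).round(4),'psi',(np.arctan2(-v[0],v[1])).round(3),'B',B1.round(4),B2.round(4),'barang',np.degrees(np.arctan2(b[1],b[0])).round(1))
E
python3 m1.py
```

```text
red neck [0.467 0.322 0.07 ] heel [0.4796 0.3642 0.05  ] len 0.044 psi -0.29 B [0.479  0.3616 0.098 ] [0.516  0.3486 0.098 ] barang -19.3
blue neck [0.4399 0.1633 0.07  ] heel [0.4409 0.2059 0.05  ] len 0.0427 psi -0.024 B [0.4408 0.2104 0.098 ] [0.4802 0.1973 0.098 ] barang -18.3
```

```bash
python3 -m inch '[[0.2,1,0,0,0,0,-1],[0.2,1,0,0,0,0,-1],[0.2,1,0,0,0,0,-1],[0.2,1,0,0,0,0,-1],[0.2,1,0,0,0,0,-1],[0.2,1,0,0,0,0,-1],[0.2,1,0,0,0,0,-1],[0.2,1,0,0,0,0,-1]]'
python3 -m inch '[[0.2,1,0,0,0,0,-1],[0.2,1,0,0,0,0,-1],[0.2,0,0,0,0,0,-1],[0,0,0,0,0,0,-1],[0,0,0,0,0,0,-1],[0,0,0,0,0,0,-1],[0,0,0,0,0,0,-1],[0,0,0,0,0,0,-1]]' >/dev/null
python3 - <<'E'
from h import *
st(); im,d,c=snap('wrist','w2'); np.savez('w2.npz',im=im,d=d,**c)
E
```

```text
clock: 3.45
eef_pos: [0.4595, 0.02, 0.2014]
tool_rot: [1.0, 0.0, 0.0, 0.0]
ft_force: [1.1, 1.0, -0.4]
grip_width: 0.0853
4.25 [ 0.4743 -0.0283  0.2014] phi 0.0018 F [-0.1 -0.1  0.1] w 0.0852 q [-0.06  0.21 -0.12  1.25  0.    1.51]
```

View pics/w2.png

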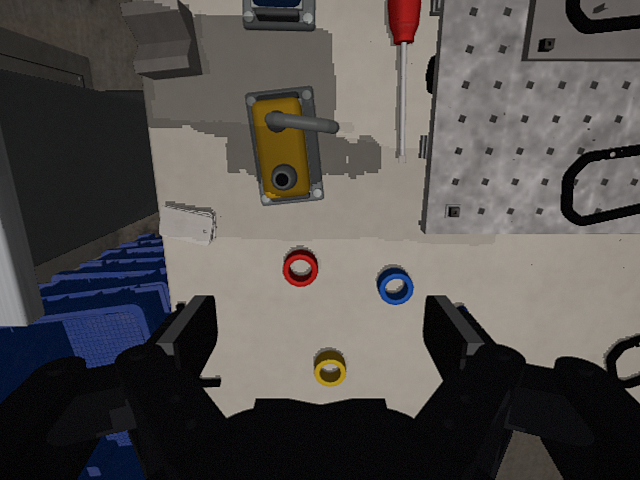

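Run:
```python
import numpy as np,cv2
im=np.load('w2.npz')['im']
L=[im[165-30+100:165+140,270:330][:60], im[255:315,365:425], im[340:400,300:360],im[150:210,250:310]]
cv2.imwrite('pics/w2z.png',np.hstack([cv2.resize(np.ascontiguousarray(a),(200,200),interpolation=cv2.INTER_CUBIC) for a in L]))
a=cv2.resize(im[70:220,230:355],None,fx=4,fy=4,interpolation=cv2.INTER_CUBIC);cv2.imwrite('pics/w2y.png',a)
```

```text
(no output)
```

View pics/w2z.png

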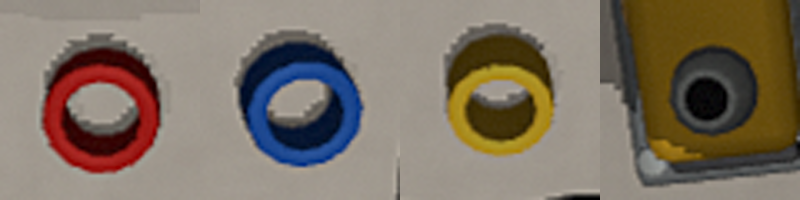

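View pics/w2y.png

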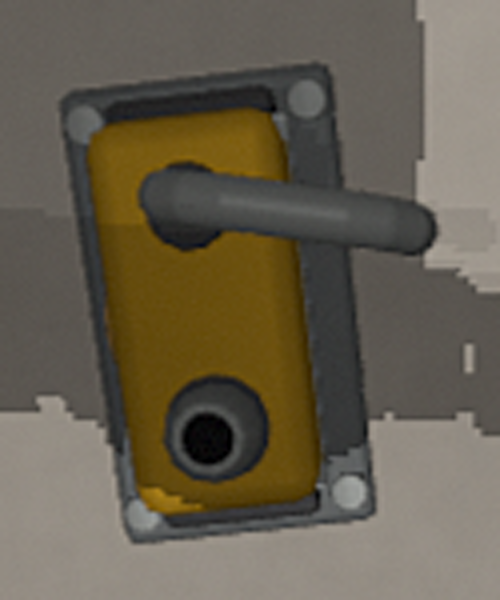

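```bash
cat >> h.py <<'E'
def collars(im,c,z=.018,vmin=110):
    hsv=cv2.cvtColor(im,cv2.COLOR_BGR2HSV); out={}
    for n,L in dict(red=[(0,9),(170,180)],yellow=[(18,34)],blue=[(98,122)]).items():
        m=0
        for a,b in L: m=m|cv2.inRange(hsv,(a,120,vmin),(b,255,255))
        k,l,s,ce=cv2.connectedComponentsWithStats(m)
        for i in range(1,k):
            if s[i,4]<150: continue
            cn=cv2.findContours((l==i).astype(np.uint8),cv2.RETR_EXTERNAL,cv2.CHAIN_APPROX_NONE)[0][0]
            h=cv2.convexHull(cn)
            if len(h)<5: continue
            e=cv2.fitEllipse(h); 
            if min(e[1])/max(e[1])<.6 : continue
            P=onz(c,*e[0],z); D=np.array(e[1])
            Z=np.array(c['R'])@P+c['t']; d=max(D)/f(c)*Z[2]
            if .030<d<.043: print(n,np.round(e[0],1),np.round(e[1],1),P.round(4),'diam',round(d,4)); out[n]=P
    return out
E
python3 - <<'E'
from h import *
c=dict(np.load('w2.npz')); im=c['im']
collars(im,c)
nk,hl,b1,b2=(281.4,179.1),(275.1,121.1),(230+200/4,70+196/4),(230+400/4,70+227/4)
N=onz(c,*nk,.07);H=onz(c,*hl,.05);v=(H-N)[:2];B1=onz(c,*b1,.098);B2=onz(c,*b2,.098);b=(B2-B1)[:2]
print('neck',N.round(4),'heel',H.round(4),'len',np.linalg.norm(v).round(4),'psi',(np.arctan2(-v[0],v[1])).round(3),B1,B2,'bar',np.degrees(np.arctan2(b[1],b[0])).round(1))
E
```

```text
red [299.8 270.2] [32.2 34.4] [ 0.4551 -0.0834  0.018 ] diam 0.0343
yellow [274.8 112.1] [28.7 43.8] [0.4353 0.0651 0.018 ] diam 0.0385
yellow [329.7 372.5] [27.1 31.3] [ 0.486  -0.2026  0.018 ] diam 0.0342
blue [396.1 288.8] [30.6 33.8] [ 0.5524 -0.1033  0.018 ] diam 0.0343
neck [0.445  0.0125 0.07  ] heel [0.4392 0.0562 0.05  ] len 0.0441 psi 0.134 [0.4482917  0.05535061 0.098     ] [0.48168756 0.05047256 0.098     ] bar -8.3
```

```bash
python3 -m inch '[[-0.1,0.28,0.7,0,0,0,-0.7],[-0.1,0.28,0.7,0,0,0,-0.7],[-0.1,0.28,0.7,0,0,0,-0.7],[-0.1,0.28,0.7,0,0,0,-0.7],[-0.1,0.28,0.7,0,0,0,-0.7],[-0.1,0.28,0.7,0,0,0,-0.7],[-0.1,0.28,0.7,0,0,0,-0.7],[-0.07,0.24,0.7,0,0,0,-0.7]]'
python3 - <<'E'
from h import *
st(); im,d,c=snap('wrist','w3'); collars(im,c)
E
```

```text
clock: 5.1
eef_pos: [0.4551, -0.0841, 0.0608]
tool_rot: [1.0, 0.0, 0.0, 0.0]
ft_force: [-0.1, -0.4, -0.0]
grip_width: 0.0728
5.1 [ 0.4551 -0.0841  0.0608] phi 0.0008 F [-0.1 -0.4 -0. ] w 0.0728 q [-0.18  0.32 -0.37  0.88 -0.    1.39]
red [318.1 267.9] [56.2 60.5] [ 0.4548 -0.0832  0.018 ] diam 0.0342
blue [485.3 299.9] [51.8 60.9] [ 0.552 -0.103  0.018] diam 0.0354
```

View pics/w3.png

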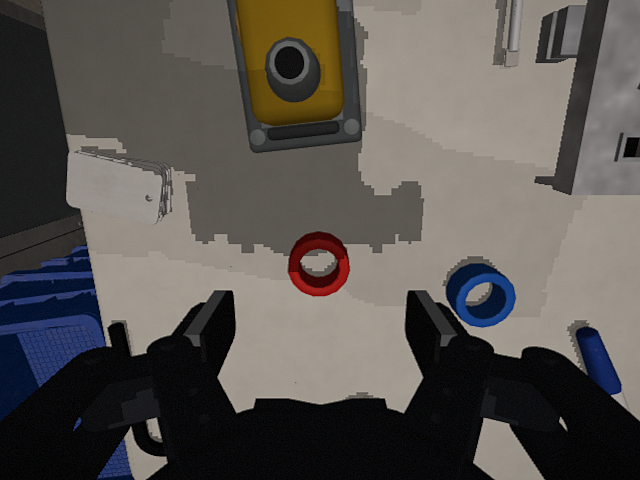

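```bash
python3 -m inch '[[0,-0.02,0.4,0,0,0,-0.7],[0,-0.02,0.4,0,0,0,-0.7],[0,0,0.4,0,0,0,-0.7],[0,0,0.4,0,0,0,-0.7],[0,0,0.4,0,0,0,-0.7],[0,0,0.3,0,0,0,-0.7],[0,0,0,0,0,0,0.3],[0,0,0,0,0,0,1]]'
python3 -m inch '[[0,0,0,0,0,0,1],[0,0,0,0,0,0,1],[0,0,0,0,0,0,1],[0,0,0,0,0,0,1],[0,0,-0.3,0,0,0,1],[0,0,-0.4,0,0,0,1],[0,0,-0.8,0,0,0,1],[0,0,-0.8,0,0,0,1]]'
python3 - <<'E'
from h import *
st(); im,d,c=snap('wrist','w4')
E
```

```text
clock: 5.95
eef_pos: [0.4551, -0.0829, 0.0037]
tool_rot: [1.0, 0.0, -0.0, -0.0]
ft_force: [-0.0, -0.9, 0.0]
grip_width: 0.0447
clock: 6.75
eef_pos: [0.455, -0.0829, 0.0623]
tool_rot: [1.0, 0.0, -0.0, -0.0]
ft_force: [1.4, -0.3, -1.0]
grip_width: 0.0335
6.75 [ 0.455  -0.0829  0.0623] phi 0.0007 F [ 1.4 -0.3 -1. ] w 0.0335 q [-0.18  0.32 -0.37  0.88 -0.    1.39]
```

View pics/w4.png

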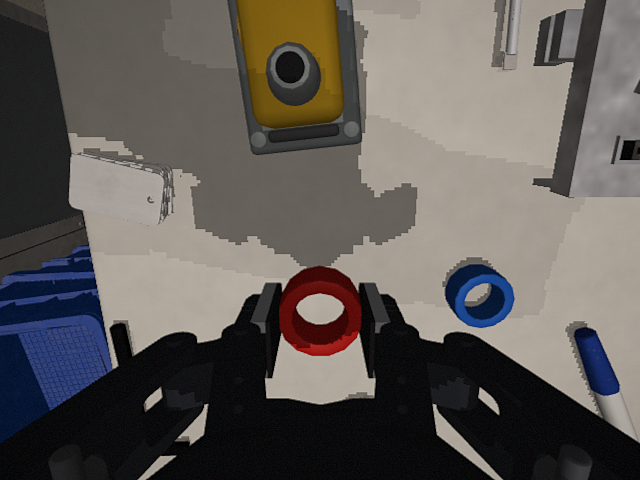

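```bash
cat >> h.py <<'E'
def held(im,c,z,col,vmin=110,roi=(220,200,420,420)):
    hsv=cv2.cvtColor(im,cv2.COLOR_BGR2HSV)
    L=dict(red=[(0,9),(170,180)],yellow=[(18,34)],blue=[(98,122)])[col]
    m=0
    for a,b in L: m=m|cv2.inRange(hsv,(a,120,40),(b,255,255))
    x0,y0,x1,y1=roi; k=np.zeros_like(m);k[y0:y1,x0:x1]=m[y0:y1,x0:x1]
    k,l,s,ce=cv2.connectedComponentsWithStats(k); i=1+np.argmax(s[1:,4])
    print('bbox',s[i]); 
    # widest row of the blob gives the top-face centre column; bottom edge gives near rim
    u=s[i,0]+(s[i,2]-1)/2; F=f(c)
    vb=s[i,1]+s[i,3]-.5
    B=onz(c,u,vb,z); eef=np.array(bot.get_obs()['eef_pos'])
    print('near rim',B.round(4),'eef',eef.round(4))
    return u,vb,B
E
python3 - <<'E'
from h import *
im=cv2.imread('pics/w4.png'); c=bot.get_calibration('wrist')
u,vb,B=held(im,c,.0766,'red')
print('centre est',B+np.array([0,.018,0]))
st()
E
```

```text
bbox [ 279  266   83   90 4807]
near rim [ 0.4582 -0.1025  0.0766] eef [ 0.4575 -0.0834  0.0656]
centre est [ 0.4582034  -0.08450566  0.0766    ]
6.8 [ 0.4575 -0.0834  0.0656] phi 0.0007 F [0.1 0.8 2.5] w 0.0337 q [-0.18  0.32 -0.36  0.89 -0.    1.39]
```

```bash
python3 -m inch '[[0,0,-1,0,0,0,1],[0,0,-1,0,0,0,1],[0,-0.5,-1,0,0,0,1],[0,-1,-0.4,0,0,0,1],[0,-1,0,0,0,0,1],[0,-1,0,0,0,0,1],[0,-1,0,0,0,0,1],[0,-1,0,0,0,0,1]]'
python3 -m inch '[[0,-1,0,0,0,0,1],[0,-1,0,0,0,0,1],[0,-1,0,0,0,0,1],[0,-1,0,0,0,0,1],[0,-1,0,0,0,0,1],[0,-1,0,0,0,0,1],[0,-1,0,0,0,0,1],[0,-1,0,0,0,0,1]]'
python3 - <<'E'
from h import *
st();plan([.467,.322,.125],-.29,g=1)
E
```

```text
clock: 7.6
eef_pos: [0.4551, 0.0555, 0.1466]
tool_rot: [1.0, 0.0, 0.0, -0.0]
ft_force: [-0.7, 0.1, -1.3]
grip_width: 0.0339
clock: 8.4
eef_pos: [0.4549, 0.2556, 0.1465]
tool_rot: [1.0, 0.0, 0.0, -0.0]
ft_force: [0.7, 0.5, 0.2]
grip_width: 0.0336
8.4 [0.4549 0.2556 0.1465] phi 0.0008 F [0.7 0.5 0.2] w 0.0336 q [ 0.51  0.34 -0.09  1.14 -0.    2.08]
[0.061,-0.332,0.107,0,0,0.0116,1],[0.049,-0.334,0.107,0,0,0.0116,1],[0.037,-0.335,0.107,0,0,0.0116,1],[0.024,-0.336,0.107,0,0,0.0116,1],[0.012,-0.337,0.107,0,0,0.0116,1],[-0.000,-0.337,0.107,0,0,0.0116,1],[-0.012,-0.337,0.107,0,0,0.0116,1],[-0.025,-0.336,0.107,0,0,0.0116,1],
```

```bash
python3 -m inch '[[0.06,-0.36,0.15,0,0,0.0132,1],[0.05,-0.38,0.15,0,0,0.0132,1],[0.035,-0.38,0.15,0,0,0.0132,1],[0.02,-0.38,0.15,0,0,0.0132,1],[0,-0.38,0.15,0,0,0.0132,1],[-0.01,-0.38,0.15,0,0,0.0132,1],[-0.02,-0.38,0.15,0,0,0.0132,1],[0,0,0,0,0,0,1]]'
python3 - <<'E'
from h import *
im,d,c=snap('wrist','w5'); st(); np.savez('w5.npz',im=im,d=d,**c)
E
```

```text
clock: 9.2
eef_pos: [0.4664, 0.3206, 0.1195]
tool_rot: [0.99, -0.144, -0.0, 0.0]
ft_force: [0.2, 0.1, -1.3]
grip_width: 0.0335
9.25 [0.4663 0.32   0.1198] phi -0.288 F [ 0.6 -0.2 -0.1] w 0.0337 q [ 0.6   0.44 -0.01  1.12 -0.    2.46]
```

View pics/w5.png

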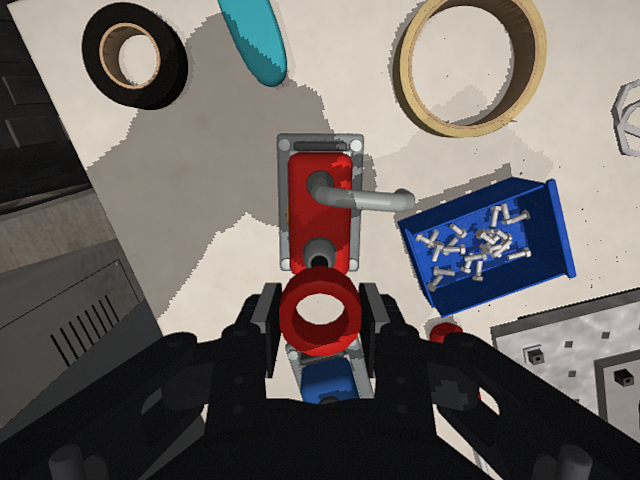

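Run:
```python
from h import *
c=dict(np.load('w5.npz')); im=c['im']
cv2.imwrite('pics/w5z.png',cv2.resize(im[150:360,260:420],None,fx=2.8,fy=2.8,interpolation=cv2.INTER_CUBIC))
for v in (260,262,264): print(onz(c,319.5,v,.07).round(4))
u,vb,B=held(im,c,.1198-.0035+.018,'red')
ph=phi(); print('centre', B+.018*np.array([-np.sin(ph),np.cos(ph),0]))
```

```text
[0.4675 0.3238 0.07  ]
[0.4671 0.3226 0.07  ]
[0.4668 0.3214 0.07  ]
bbox [ 279  200   83  157 8023]
near rim [0.4619 0.3043 0.1343] eef [0.4663 0.32   0.1198]
centre [0.46703687 0.32156927 0.1343    ]
```

View pics/w5z.png

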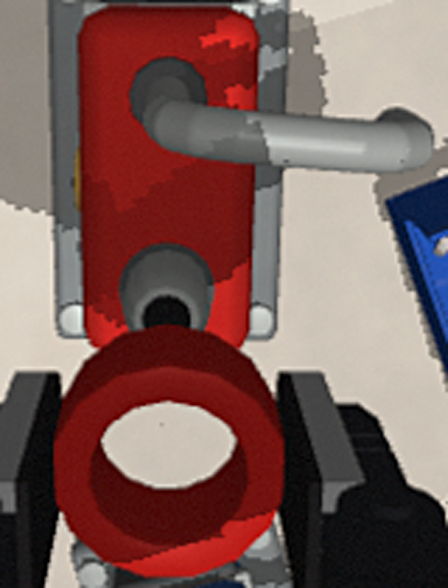

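```bash
python3 -m inch '[[0,-0.05,0.3,0,0,0,1],[0,0,0.3,0,0,0,1],[0,0,0.3,0,0,0,1],[0,0,0.3,0,0,0,1],[0,0,0.3,0,0,0,1],[0,0,0.3,0,0,0,1],[0,0,0.2,0,0,0,1],[0,0,0,0,0,0,1]]'
python3 - <<'E'
from h import *
im,d,c=snap('wrist','w6'); st()
E
```

```text
clock: 10.05
eef_pos: [0.4663, 0.3206, 0.069]
tool_rot: [0.99, -0.144, -0.001, 0.001]
ft_force: [0.5, 0.1, -0.5]
grip_width: 0.034
10.1 [0.4666 0.3208 0.0696] phi -0.2895 F [ 0.1  0.1 -0.1] w 0.0337 q [ 0.6   0.49 -0.07  1.01 -0.    2.46]
```

View pics/w6.png

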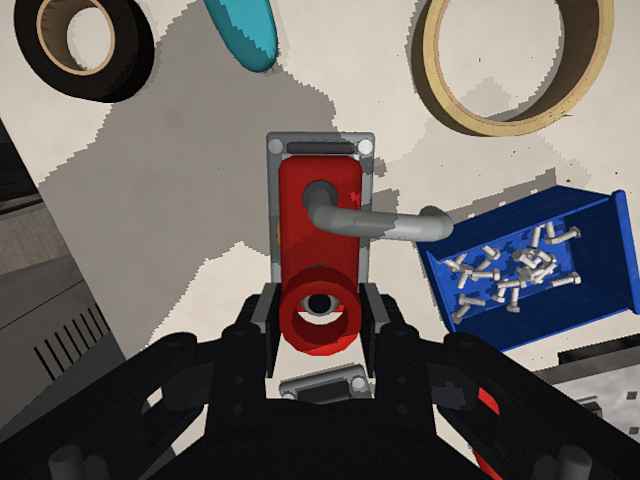

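Run:
```python
from h import *
c=bot.get_calibration('wrist'); im=cv2.imread('pics/w6.png')
cv2.imwrite('pics/w6z.png',cv2.resize(im[260:365,265:375],None,fx=5,fy=5,interpolation=cv2.INTER_CUBIC))
print(onz(c,319.5,302,.07).round(4))
u,vb,B=held(im,c,.0696-.0035+.018,'red')
ph=phi(); print('centre', B+.018*np.array([-np.sin(ph),np.cos(ph),0]))
```

```text
[0.4671 0.322  0.07  ]
bbox [ 279  200   83  156 9132]
near rim [0.4622 0.3049 0.0841] eef [0.4666 0.3208 0.0696]
centre [0.46733198 0.32211446 0.0841    ]
```

View pics/w6z.png

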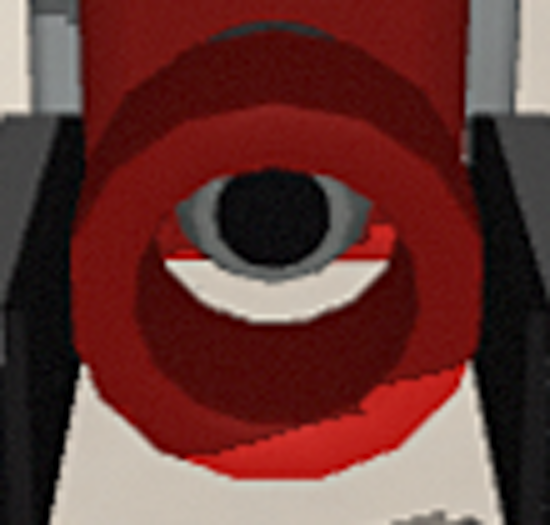

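```bash
python3 -m inch '[[0,-0.02,0.1,0,0,0,1],[0,0,0.1,0,0,0,1],[0,0,0.1,0,0,0,1],[0,0,0.1,0,0,0,1],[0,0,0.1,0,0,0,1],[0,0,0.06,0,0,0,1],[0,0,0,0,0,0,1],[0,0,0,0,0,0,1]]'
python3 - <<'E'
from h import *
st()
E
```

```text
clock: 10.9
eef_pos: [0.467, 0.3215, 0.056]
tool_rot: [0.99, -0.144, -0.0, 0.0]
ft_force: [-1.2, -0.1, -0.9]
grip_width: 0.0338
10.9 [0.467  0.3215 0.056 ] phi -0.2896 F [-1.2 -0.1 -0.9] w 0.0338 q [ 0.6   0.5  -0.09  0.98  0.    2.46]
```

```bash
python3 -m inch '[[0,0,0.05,0,0,0,1],[0,0,0.05,0,0,0,1],[0,0,0,0,0,0,1],[0,0,0,0,0,0,0],[0,0,0,0,0,0,-0.2],[0,0,0,0,0,0,-0.2],[0,0,0,0,0,0,-0.2],[0,0,0,0,0,0,-0.2]]'
python3 -m inch '[[0,0,-0.4,0,0,0,-0.2],[0,0,-0.6,0,0,0,-0.2],[0,0,-0.6,0,0,0,-0.2],[0,0,-0.6,0,0,0,-0.2],[0,0,-0.6,0,0,0,-0.2],[0,0,-0.4,0,0,0,-0.2],[0,0,0,0,0,0,-0.2],[0,0,0,0,0,0,-0.2]]'
python3 - <<'E'
from h import *
im,d,c=snap('wrist','w7'); st(); np.savez('w7.npz',im=im,d=d,**c)
E
```

```text
clock: 11.7
eef_pos: [0.4669, 0.3215, 0.0534]
tool_rot: [0.99, -0.144, -0.0, 0.0]
ft_force: [-0.1, 0.6, -0.3]
grip_width: 0.0514
clock: 12.5
eef_pos: [0.467, 0.3215, 0.1336]
tool_rot: [0.99, -0.144, 0.0, -0.0]
ft_force: [0.6, -0.1, 0.5]
grip_width: 0.0514
12.55 [0.4666 0.3212 0.133 ] phi -0.2896 F [ 0.1 -0.2  0.7] w 0.0509 q [ 0.6   0.43  0.01  1.16 -0.    2.46]
```

View pics/w7.png

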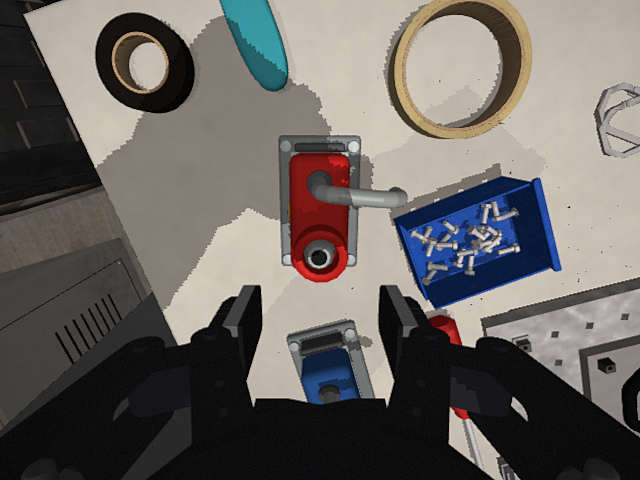

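```bash
cat >> h.py <<'E'
def bar(c,b1,b2,neck,psi):
    B1=onz(c,*b1,.098);B2=onz(c,*b2,.098);b=(B2-B1)[:2];be=np.arctan2(b[1],b[0])
    H=np.array(neck)+.044*np.array([-np.sin(psi),np.cos(psi)])
    be2=np.arctan2(*(B2[:2]-H)[::-1])
    print('B',B1.round(4),B2.round(4),'r2',np.linalg.norm(B2[:2]-H).round(4),'beta',be.round(3),be2.round(3),'H',H.round(4),'swing',(be2-(psi-np.pi/2)).round(3))
    return H,be2
def arc(H,r,be,ph0,psi,z,n):
    # rows to go from current heading be to closed, from the current eef
    o=bot.get_obs(); p=np.array(o['eef_pos'])[:2]; a=phi(); end=psi-np.pi/2; 
    for i in range(n):
        b=be+(end-be)*(i+1)/n; t=H+r*np.array([np.cos(b),np.sin(b)]); d=(t-p)/.025; p=t
        print('[%.3f,%.3f,0,0,0,%.4f,1],'%(np.cos(a)*d[0]+np.sin(a)*d[1],np.sin(a)*d[0]-np.cos(a)*d[1],-(end-be)/n/np.pi)); a+=(end-be)/n
E
python3 - <<'E'
from h import *
c=dict(np.load('w7.npz')); im=c['im']
cv2.imwrite('pics/w7z.png',cv2.resize(im[150:290,270:420],None,fx=4,fy=4,interpolation=cv2.INTER_CUBIC))
H,be=bar(c,(325,190.5),(398,200),(.467,.3218),-.289)
plan(list(H+.021*np.array([np.cos(be),np.sin(be)]))+[.125],be+np.pi/2,g=-.2,n=11)
E
```

```text
B [0.4829 0.3646 0.098 ] [0.5175 0.3491 0.098 ] r2 0.0408 beta -0.42 -0.372 H [0.4795 0.364 ] swing 1.487
[0.077,-0.156,0.029,0,0,-0.0431,-0.2],[0.097,-0.144,0.029,0,0,-0.0431,-0.2],[0.116,-0.130,0.029,0,0,-0.0431,-0.2],[0.132,-0.113,0.029,0,0,-0.0431,-0.2],[0.146,-0.094,0.029,0,0,-0.0431,-0.2],[0.158,-0.074,0.029,0,0,-0.0431,-0.2],[0.166,-0.052,0.029,0,0,-0.0431,-0.2],[0.172,-0.029,0.029,0,0,-0.0431,-0.2],[0.174,-0.005,0.029,0,0,-0.0431,-0.2],[0.173,0.018,0.029,0,0,-0.0431,-0.2],[0.169,0.041,0.029,0,0,-0.0431,-0.2],
```

View pics/w7z.png

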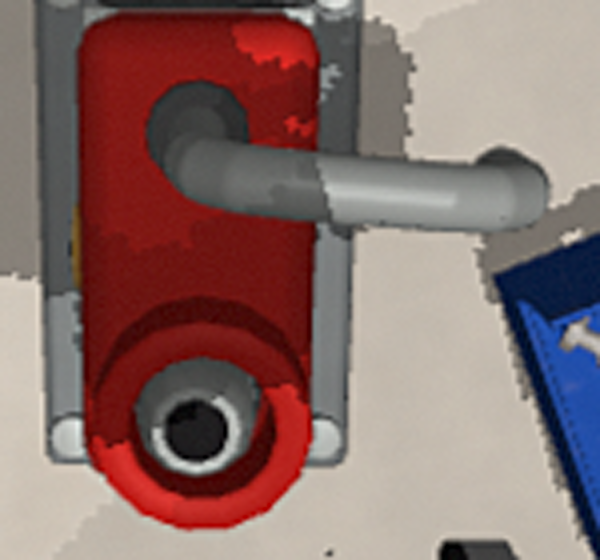

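Run:
```python
from h import *
c=dict(np.load('w7.npz')); 
H,be=bar(c,(332.5,194.2),(395,199.2),(.467,.3218),-.289)
print(H+.021*np.array([np.cos(be),np.sin(be)]))
```

```text
B [0.4861 0.3617 0.098 ] [0.5161 0.35   0.098 ] r2 0.0392 beta -0.37 -0.365 H [0.4795 0.364 ] swing 1.495
[0.499155   0.35647589]
```

```bash
python3 -m inch '[[0.077,-0.156,0,0,0,-0.0432,-0.2],[0.097,-0.144,0,0,0,-0.0432,-0.2],[0.116,-0.13,0,0,0,-0.0432,-0.2],[0.132,-0.113,0,0,0,-0.0432,-0.2],[0.146,-0.094,0,0,0,-0.0432,-0.2],[0.158,-0.074,0,0,0,-0.0432,-0.2],[0.166,-0.052,0,0,0,-0.0432,-0.2],[0.172,-0.029,0,0,0,-0.0432,-0.2]]'
python3 -m inch '[[0.174,-0.005,0.2,0,0,-0.0432,-0.2],[0.173,0.018,0.2,0,0,-0.0432,-0.2],[0.169,0.041,0.2,0,0,-0.0432,-0.2],[0,0,0,0,0,0,-0.2],[0,0,0,0,0,0,-0.2],[0,0,0,0,0,0,-0.2],[0,0,0,0,0,0,-0.2],[0,0,0,0,0,0,-0.2]]'
python3 - <<'E'
from h import *
im,d,c=snap('wrist','w8'); st(); plan([.4991,.3565,.090],1.204,g=-.2)
E
```

```text
clock: 13.35
eef_pos: [0.4901, 0.3467, 0.1322]
tool_rot: [0.921, 0.39, -0.001, 0.0]
ft_force: [0.6, 0.0, 0.0]
grip_width: 0.0512
clock: 14.15
eef_pos: [0.4995, 0.3566, 0.1189]
tool_rot: [0.825, 0.566, 0.0, -0.0]
ft_force: [-0.2, 0.7, 0.8]
grip_width: 0.0514
14.2 [0.4995 0.3567 0.1188] phi 1.2027 F [ 1.  -0.4  0.6] w 0.0514 q [0.62 0.53 0.14 1.18 0.   0.99]
[-0.001,-0.001,0.144,0,0,-0.0001,-0.2],[-0.001,-0.001,0.144,0,0,-0.0001,-0.2],[-0.001,-0.001,0.144,0,0,-0.0001,-0.2],[-0.001,-0.001,0.144,0,0,-0.0001,-0.2],[-0.001,-0.001,0.144,0,0,-0.0001,-0.2],[-0.001,-0.001,0.144,0,0,-0.0001,-0.2],[-0.001,-0.001,0.144,0,0,-0.0001,-0.2],[-0.001,-0.001,0.144,0,0,-0.0001,-0.2],
```

View pics/w8.png

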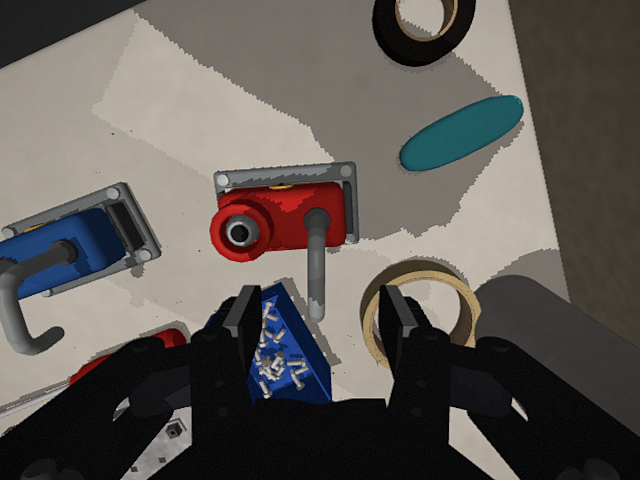

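```bash
python3 -m inch '[[0,0,0.25,0,0,0,0],[0,0,0.3,0,0,0,0.2],[0,0,0.3,0,0,0,0.2],[0,0,0.29,0,0,0,0.2],[0,0,0,0,0,0,0.4],[0,0,0,0,0,0,1],[0,0,0,0,0,0,1],[0,0,0,0,0,0,1]]'
python3 - <<'E'
from h import *
im,d,c=snap('wrist','w9'); st(); arc(np.array([.4795,.364]),.021,-.367,0,-.289,.09,13)
E
```

```text
clock: 15.0
eef_pos: [0.499, 0.3556, 0.0898]
tool_rot: [0.824, 0.566, -0.001, 0.001]
ft_force: [-0.0, -4.0, -1.1]
grip_width: 0.0066
15.05 [0.499  0.3556 0.0898] phi 1.203 F [-0.4 -4.3  0. ] w 0.0062 q [ 0.62  0.55  0.09  1.11 -0.    0.99]
[-0.061,-0.014,0,0,0,0.0366,1],
[-0.096,-0.005,0,0,0,0.0366,1],
[-0.096,-0.005,0,0,0,0.0366,1],
[-0.096,-0.005,0,0,0,0.0366,1],
[-0.096,-0.005,0,0,0,0.0366,1],
[-0.096,-0.005,0,0,0,0.0366,1],
[-0.096,-0.005,0,0,0,0.0366,1],
[-0.096,-0.005,0,0,0,0.0366,1],
[-0.096,-0.005,0,0,0,0.0366,1],
[-0.096,-0.005,0,0,0,0.0366,1],
[-0.096,-0.005,0,0,0,0.0366,1],
[-0.096,-0.005,0,0,0,0.0366,1],
[-0.096,-0.005,0,0,0,0.0366,1],
```

View pics/w9.png

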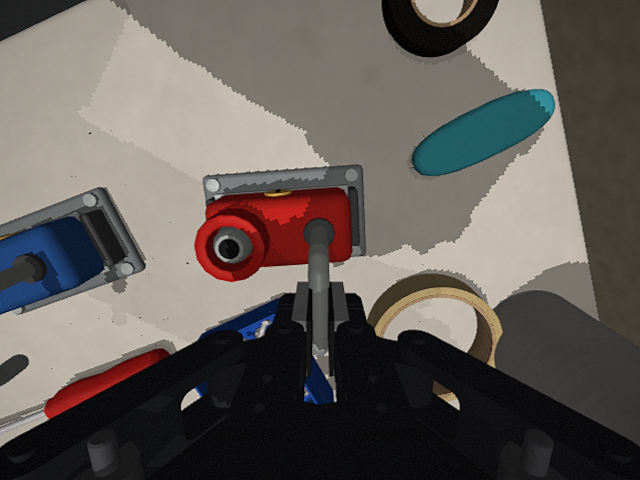

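```bash
python3 -m inch '[[-0.096,-0.005,0,0,0,0.0366,1],[-0.096,-0.005,0,0,0,0.0366,1],[-0.096,-0.005,0,0,0,0.0366,1],[-0.096,-0.005,0,0,0,0.0366,1],[-0.096,-0.005,0,0,0,0.0366,1],[-0.096,-0.005,0,0,0,0.0366,1],[-0.096,-0.005,0,0,0,0.0366,1],[-0.096,-0.005,0,0,0,0.0366,1]]'
python3 - <<'E'
from h import *
im,d,c=snap('wrist','w10'); st(); arc(np.array([.4795,.364]),.021,phi()-np.pi/2,0,-.289,.09,5)
E
```

```text
clock: 15.85
eef_pos: [0.4852, 0.3425, 0.0899]
tool_rot: [0.99, 0.139, -0.001, 0.001]
ft_force: [-2.4, -4.3, 0.4]
grip_width: 0.006
15.9 [0.485  0.3424 0.0899] phi 0.2746 F [-0.8 -5.2  1. ] w 0.0058 q [ 0.62  0.52  0.04  1.09 -0.    1.91]
[-0.071,-0.055,0,0,0,0.0359,1],
[-0.094,-0.005,0,0,0,0.0359,1],
[-0.094,-0.005,0,0,0,0.0359,1],
[-0.094,-0.005,0,0,0,0.0359,1],
[-0.094,-0.005,0,0,0,0.0359,1],
```

View pics/w10.png

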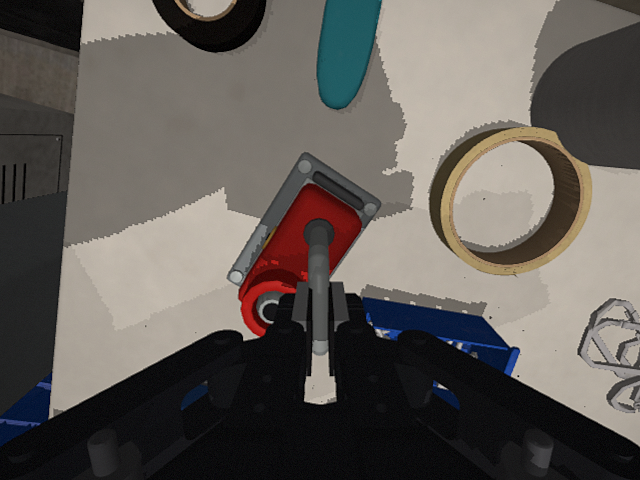

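Swinging well. Finish the arc.

```bash
python3 -m inch '[[-0.094,-0.005,0,0,0,0.0366,1],[-0.094,-0.005,0,0,0,0.0366,1],[-0.094,-0.005,0,0,0,0.0366,1],[-0.094,-0.005,0,0,0,0.0366,1],[-0.08,-0.005,0,0,0,0.034,1],[0,0,0,0,0,0,1],[0,0,0,0,0,0,1],[0,0,0,0,0,0,1]]'
python3 - <<'E'
from h import *
im,d,c=snap('wrist','w11'); st()
E
```

```text
clock: 16.7
eef_pos: [0.4733, 0.3423, 0.0899]
tool_rot: [0.99, -0.141, -0.001, 0.002]
ft_force: [-3.6, -5.0, 1.0]
grip_width: 0.0062
16.75 [0.4733 0.3424 0.0899] phi -0.2839 F [-3.3 -5.2  2.3] w 0.0064 q [ 0.63  0.5   0.01  1.08 -0.    2.48]
```

View pics/w11.png

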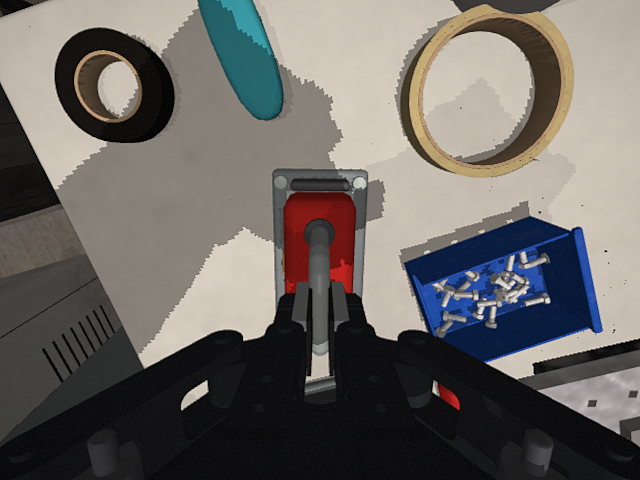

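```bash
python3 -m inch '[[0,0,0.12,0,0,0,1],[0,0,0.12,0,0,0,1],[0,0,0.12,0,0,0,1],[0,0,0.12,0,0,0,1],[0,0,0.12,0,0,0,1],[0,0,0.12,0,0,0,1],[0,0,0.04,0,0,0,1],[0,0,0,0,0,0,1]]'
python3 - <<'E'
from h import *
im,d,c=snap('wrist','w12'); st()
E
```

```text
clock: 17.55
eef_pos: [0.4732, 0.3422, 0.0718]
tool_rot: [0.99, -0.141, -0.001, 0.002]
ft_force: [-4.5, -7.1, 6.2]
grip_width: 0.0065
17.6 [0.4732 0.3422 0.0718] phi -0.2838 F [-4.9 -6.8  6.6] w 0.0064 q [ 0.63  0.52 -0.02  1.04 -0.    2.48]
```

View pics/w12.png

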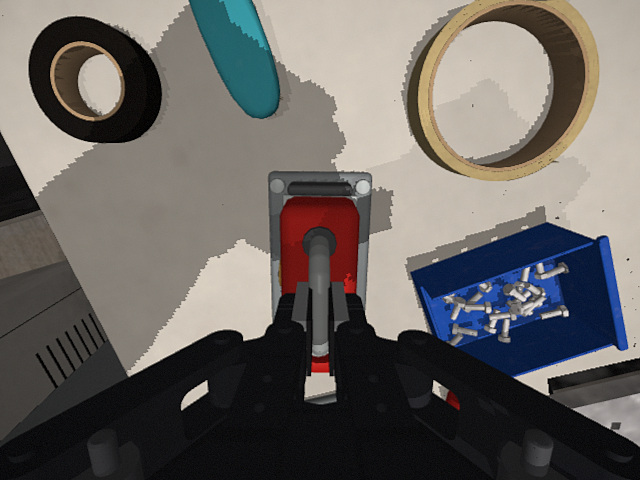

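```bash
python3 -m inch '[[0,0,0.05,0,0,0,1],[0,0,0,0,0,0,1],[0,0,-0.05,0,0,0,0.2],[0,0,0,0,0,0,0],[0,0,0,0,0,0,0],[0,0,-0.5,0,0,0,0],[0,0,-0.9,0,0,0,0],[0,0,-0.9,0,0,0,0]]'
python3 -m inch '[[0,0.2,-0.5,0,0,0,-0.7],[0,0.3,0,0,0,0,-0.7],[0,0.3,0,0,0,0,-0.7],[0,0.3,0,0,0,0,-0.7],[0,0.3,0,0,0,0,-0.7],[0,0.3,0,0,0,0,-0.7],[0,0.3,0,0,0,0,-0.7],[0,0,0,0,0,0,-0.7]]'
python3 - <<'E'
from h import *
im,d,c=snap('wrist','w13'); st();np.savez('w13.npz',im=im,d=d,**c)
im,d,c=snap('top','t13')
collars(im,c)
E
```

```text
clock: 18.4
eef_pos: [0.4745, 0.3441, 0.1295]
tool_rot: [0.99, -0.141, -0.0, 0.0]
ft_force: [0.2, 0.4, 0.8]
grip_width: 0.0426
clock: 19.2
eef_pos: [0.4601, 0.2948, 0.1409]
tool_rot: [0.99, -0.142, -0.0, 0.0]
ft_force: [-0.2, 0.4, 0.7]
grip_width: 0.0727
19.25 [0.4605 0.2955 0.1411] phi -0.284 F [ 0.4  0.2 -0.1] w 0.0723 q [ 0.57  0.39 -0.03  1.15  0.    2.43]
```

View pics/w13.png

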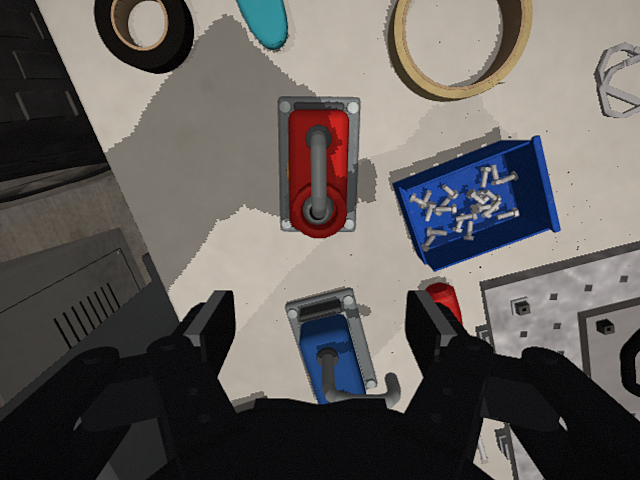

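View pics/t13.png

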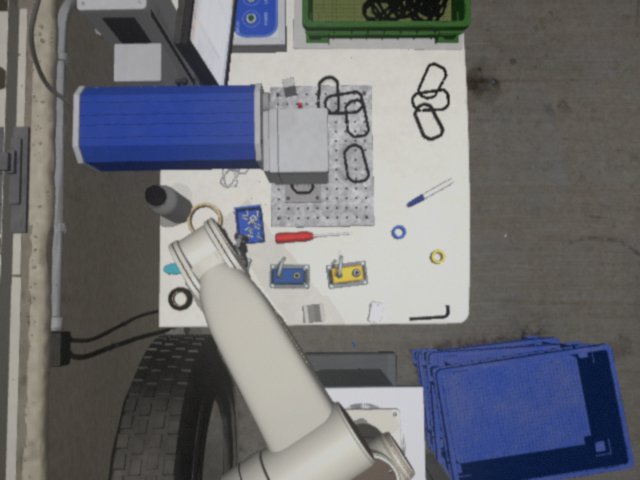

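```bash
cat >> h.py <<'E'
def hz(c,d,u,v):
    Z=np.median(d[v-1:v+2,u-1:u+2]); o,r=ray(c,u,v); return (o+r*Z).round(4)
E
python3 - <<'E'
from h import *
c=dict(np.load('w13.npz'))
for v in (160,175,190): print(hz(c,c['d'],319,v))
print('body',hz(c,c['d'],335,150))
plan([.51,0,.15],0,n=16)
E
```

```text
[0.4768 0.3523 0.0841]
[0.4745 0.3443 0.0844]
[0.4721 0.3363 0.0846]
body [0.4879 0.3535 0.0494]
[0.325,0.676,-0.022,0,0,-0.0056,-1],[0.313,0.681,-0.022,0,0,-0.0056,-1],[0.301,0.687,-0.022,0,0,-0.0056,-1],[0.289,0.692,-0.022,0,0,-0.0056,-1],[0.277,0.697,-0.022,0,0,-0.0056,-1],[0.264,0.702,-0.022,0,0,-0.0056,-1],[0.252,0.706,-0.022,0,0,-0.0056,-1],[0.239,0.711,-0.022,0,0,-0.0056,-1],[0.227,0.715,-0.022,0,0,-0.0056,-1],[0.214,0.719,-0.022,0,0,-0.0056,-1],[0.201,0.722,-0.022,0,0,-0.0056,-1],[0.188,0.726,-0.022,0,0,-0.0056,-1],[0.175,0.729,-0.022,0,0,-0.0056,-1],[0.162,0.732,-0.022,0,0,-0.0056,-1],[0.149,0.735,-0.022,0,0,-0.0056,-1],[0.136,0.737,-0.022,0,0,-0.0056,-1],
```

```bash
python3 -m inch '[[0.28,0.96,0,0,0,-0.0113,-0.7],[0.245,0.97,0,0,0,-0.0113,-0.7],[0.21,0.98,0,0,0,-0.0113,-0.7],[0.175,0.98,0,0,0,-0.0113,-0.7],[0.14,0.99,0,0,0,-0.0113,-0.7],[0.1,1,0,0,0,-0.0113,-0.7],[0.07,1,0,0,0,-0.0113,-0.7],[0.035,1,0,0,0,-0.0113,-0.7]]'
python3 -m inch '[[0.3,1,0,0,0,0,-0.7],[0.4,1,0,0,0,0,-0.7],[0.4,1,0,0,0,0,-0.7],[0.5,1,0,0,0,0,-0.7],[0.5,1,0,0,0,0,-0.7],[0.6,1,0,0,0,0,-0.7],[0.6,1,0,0,0,0,-0.7],[0,0,0,0,0,0,-0.7]]'
python3 - <<'E'
from h import *
im,d,c=snap('wrist','w14'); st();collars(im,c)
E
```

```text
clock: 20.1
eef_pos: [0.4607, 0.0952, 0.1412]
tool_rot: [1.0, 0.001, 0.0, -0.0]
ft_force: [0.3, -0.9, 0.2]
grip_width: 0.0726
clock: 20.9
eef_pos: [0.5452, -0.0818, 0.141]
tool_rot: [1.0, -0.001, 0.001, 0.001]
ft_force: [-1.1, -0.3, 0.2]
grip_width: 0.072
20.95 [ 0.5439 -0.0802  0.1408] phi -0.0015 F [-0.   1.3 -0.1] w 0.0724 q [-0.15  0.39 -0.02  1.15  0.    1.43]
yellow [252.3 364.8] [33.2 39.1] [ 0.4862 -0.2026  0.018 ] diam 0.0345
blue [327.8 258.4] [40.  41.8] [ 0.5526 -0.1034  0.018 ] diam 0.0337
```

View pics/w14.png

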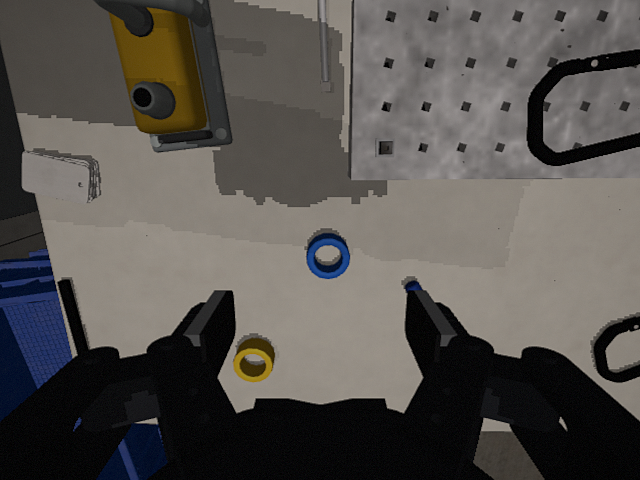

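```bash
python3 -m inch '[[0.09,0.23,0.6,0,0,0,-0.3],[0.09,0.23,0.6,0,0,0,-0.3],[0.09,0.23,0.6,0,0,0,-0.3],[0.08,0.24,0.6,0,0,0,-0.3],[0,0,0.6,0,0,0,-0.3],[0,0,0,0,0,0,-0.3],[0,0,0,0,0,0,-0.3],[0,0,0,0,0,0,-0.3]]'
python3 - <<'E'
from h import *
im,d,c=snap('wrist','w15'); st();collars(im,c)
E
```

```text
clock: 21.75
eef_pos: [0.5523, -0.1019, 0.0671]
tool_rot: [1.0, 0.001, 0.001, 0.0]
ft_force: [0.8, -0.7, -0.4]
grip_width: 0.0556
21.8 [ 0.5525 -0.102   0.0672] phi 0.0014 F [-0.8 -0.7  0.5] w 0.0556 q [-0.18  0.48 -0.09  0.99  0.    1.39]
blue [319.  268.1] [53.2 58.2] [ 0.5526 -0.1035  0.018 ] diam 0.034
```

View pics/w15.png

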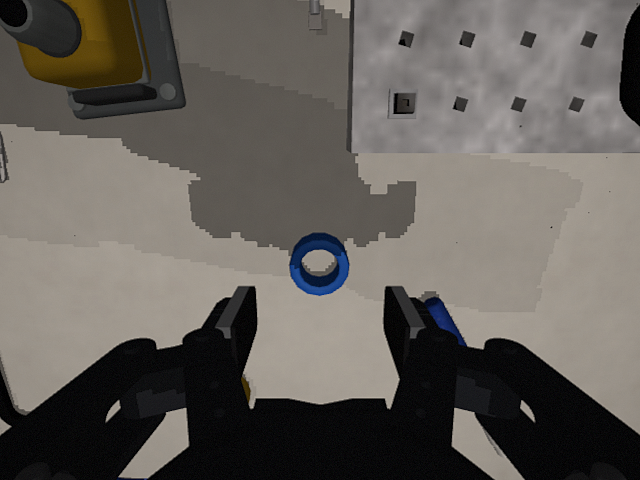

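```bash
python3 -m inch '[[0,0.05,0.45,0,0,0,-0.3],[0,0,0.45,0,0,0,-0.3],[0,0,0.45,0,0,0,-0.3],[0,0,0.45,0,0,0,-0.3],[0,0,0.45,0,0,0,-0.3],[0,0,0.3,0,0,0,-0.3],[0,0,0,0,0,0,0.3],[0,0,0,0,0,0,1]]'
python3 -m inch '[[0,0,0,0,0,0,1],[0,0,0,0,0,0,1],[0,0,0,0,0,0,1],[0,0,0,0,0,0,1],[0,0,-0.4,0,0,0,1],[0,0,-0.6,0,0,0,1],[0,0,-0.8,0,0,0,1],[0,0,-0.8,0,0,0,1]]'
python3 -m inch '[[-0.5,-0.8,-0.6,0,0,0,1],[-0.5,-0.8,-0.6,0,0,0,1],[-0.5,-1,-0.6,0,0,0,1],[-0.5,-1,0,0,0,0,1],[-0.5,-1,0,0,0,0,1],[-0.5,-1,0,0,0,0,1],[-0.5,-1,0,0,0,0,1],[-0.5,-1,0,0,0,0,1]]'
python3 - <<'E'
from h import *
im,d,c=snap('wrist','w16'); st();plan([.44,.1625,.12],-.02)
E
```

```text
clock: 22.6
eef_pos: [0.5516, -0.1036, 0.0022]
tool_rot: [1.0, 0.0, -0.0, -0.0]
ft_force: [-0.5, 0.1, -0.0]
grip_width: 0.033
clock: 23.4
eef_pos: [0.5517, -0.1036, 0.0685]
tool_rot: [1.0, 0.0, -0.0, -0.0]
ft_force: [0.2, -0.4, -0.5]
grip_width: 0.0331
clock: 24.2
eef_pos: [0.4513, 0.0873, 0.1133]
tool_rot: [1.0, 0.0, 0.001, -0.0]
ft_force: [0.5, 0.3, -0.6]
grip_width: 0.0331
24.25 [0.4491 0.0902 0.1131] phi 0.004 F [-2.   2.9 -0.6] w 0.0335 q [ 0.2   0.25 -0.31  1.01  0.    1.76]
[-0.044,-0.362,-0.035,0,0,0.0010,-1],[-0.045,-0.361,-0.035,0,0,0.0010,-1],[-0.046,-0.361,-0.035,0,0,0.0010,-1],[-0.047,-0.361,-0.035,0,0,0.0010,-1],[-0.048,-0.361,-0.035,0,0,0.0010,-1],[-0.049,-0.361,-0.035,0,0,0.0010,-1],[-0.050,-0.361,-0.035,0,0,0.0010,-1],[-0.051,-0.361,-0.035,0,0,0.0010,-1],
```

View pics/w16.png

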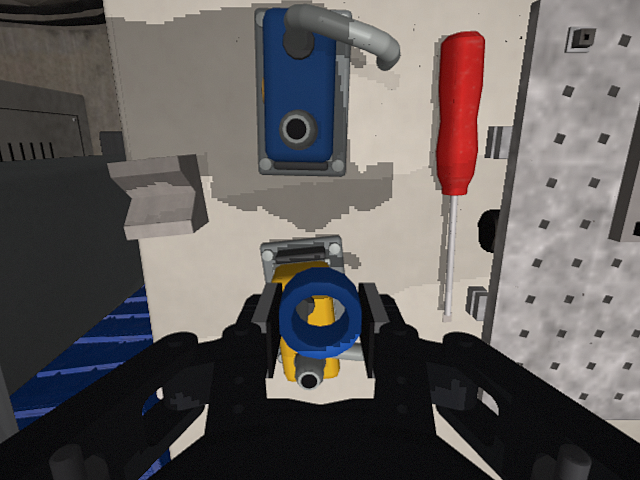

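Run:
```python
from h import *
im=cv2.imread('pics/w16.png');c=bot.get_calibration('wrist')
cv2.imwrite('pics/w16z.png',cv2.resize(im[0:180,240:410],None,fx=3.3,fy=3.3,interpolation=cv2.INTER_CUBIC))
N=onz(c,296,127.5,.07);print(N)
```

```text
[0.43734708 0.16685366 0.07      ]
```

View pics/w16z.png

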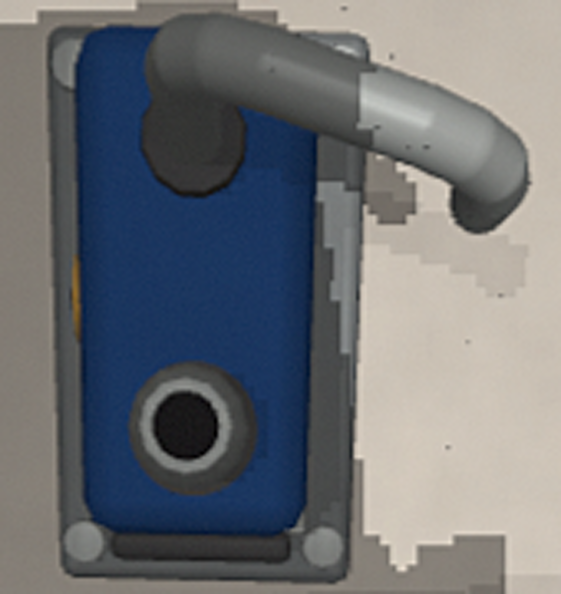

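```bash
python3 -m inch '[[-0.05,-0.36,0,0,0,0.001,1],[-0.05,-0.36,0,0,0,0.001,1],[-0.05,-0.36,0,0,0,0.001,1],[-0.05,-0.36,0,0,0,0.001,1],[-0.05,-0.36,0,0,0,0.001,1],[-0.05,-0.36,0,0,0,0.001,1],[-0.05,-0.36,0,0,0,0.001,1],[-0.05,-0.3,0,0,0,0.001,1]]'
python3 - <<'E'
from h import *
im,d,c=snap('wrist','w17'); st();np.savez('w17.npz',im=im,d=d,**c)
cv2.imwrite('pics/w17z.png',cv2.resize(im[130:370,240:460],None,fx=2.5,fy=2.5,interpolation=cv2.INTER_CUBIC))
E
```

```text
clock: 25.05
eef_pos: [0.4423, 0.1577, 0.1122]
tool_rot: [1.0, -0.012, -0.0, 0.0]
ft_force: [0.7, -0.9, -1.7]
grip_width: 0.0332
25.1 [0.4422 0.1586 0.1123] phi -0.0236 F [-0.5 -0.1  0.1] w 0.0336 q [ 0.34  0.27 -0.28  1.02  0.    1.94]
```

View pics/w17z.png

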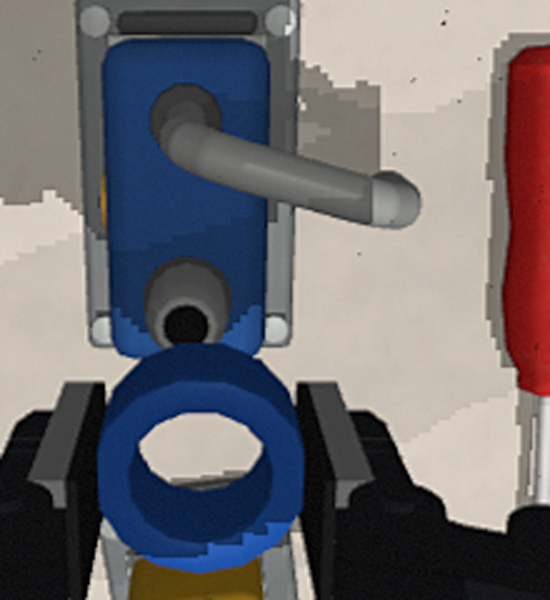

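Run:
```python
from h import *
c=dict(np.load('w17.npz'));im=c['im']
N=onz(c,313.7,260,.07);H=onz(c,240+185/2.5-.4,130+120/2.5-.4,.05);print(N.round(4),H.round(4),N-H,'psi',np.arctan2(-(H-N)[0],(H-N)[1]))
st();c2=bot.get_calibration('wrist');print(np.abs(np.array(c2['t'])-c['t']).max())
u,vb,B=held(im,c,.1123-.0025+.018,'blue',roi=(220,268,420,420)); print(B+[0,.018,0])
```

```text
[0.4396 0.1636 0.07  ] [0.4405 0.2071 0.05  ] [-0.00090912 -0.04358499  0.02      ] psi -0.020855636056546924
25.1 [0.4422 0.1586 0.1123] phi -0.0236 F [-0.5 -0.1  0.1] w 0.0336 q [ 0.34  0.27 -0.28  1.02  0.    1.94]
0.0005805962449854374
bbox [ 279  268   83   91 5093]
near rim [0.4425 0.1402 0.1278] eef [0.4422 0.1586 0.1123]
[0.44253538 0.15823145 0.1278    ]
```

```bash
python3 -m inch '[[-0.06,-0.09,0.1,0,0,0,1],[-0.05,-0.09,0.1,0,0,0,1],[0,0,0.3,0,0,0,1],[0,0,0.4,0,0,0,1],[0,0,0.4,0,0,0,1],[0,0,0.3,0,0,0,1],[0,0,0.17,0,0,0,1],[0,0,0,0,0,0,1]]'
python3 - <<'E'
from h import *
im,d,c=snap('wrist','w18'); st()
cv2.imwrite('pics/w18z.png',cv2.resize(im[240:370,260:380],None,fx=4,fy=4,interpolation=cv2.INTER_CUBIC))
E
```

```text
clock: 25.9
eef_pos: [0.4391, 0.1613, 0.0672]
tool_rot: [1.0, -0.012, -0.001, 0.0]
ft_force: [-0.1, -1.0, -0.2]
grip_width: 0.0333
25.95 [0.4395 0.1613 0.0677] phi -0.0245 F [ 0.7 -0.8  0.4] w 0.0332 q [ 0.35  0.32 -0.35  0.9  -0.    1.95]
```

View pics/w18z.png

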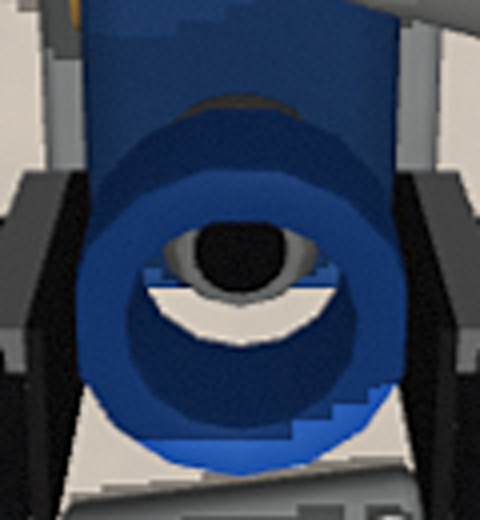

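```bash
python3 -m inch '[[0,-0.06,0.1,0,0,0,1],[0,0,0.1,0,0,0,1],[0,0,0.1,0,0,0,1],[0,0,0.1,0,0,0,1],[0,0,0.1,0,0,0,1],[0,0,0.04,0,0,0,1],[0,0,0,0,0,0,1],[0,0,0,0,0,0,1]]'
python3 - <<'E'
from h import *
st()
E
```

```text
clock: 26.75
eef_pos: [0.4398, 0.163, 0.0546]
tool_rot: [1.0, -0.012, 0.0, -0.0]
ft_force: [0.5, -0.2, -0.7]
grip_width: 0.0331
26.75 [0.4398 0.163  0.0546] phi -0.0245 F [ 0.5 -0.2 -0.7] w 0.0331 q [ 0.35  0.34 -0.36  0.87 -0.    1.95]
```

```bash
python3 -m inch '[[0,0,0.05,0,0,0,1],[0,0,0.05,0,0,0,1],[0,0,0,0,0,0,1],[0,0,0,0,0,0,0],[0,0,0,0,0,0,-0.2],[0,0,0,0,0,0,-0.2],[0,0,0,0,0,0,-0.2],[0,0,0,0,0,0,-0.2]]'
python3 -m inch '[[0,0,-0.4,0,0,0,-0.2],[0,0,-0.6,0,0,0,-0.2],[0,0,-0.6,0,0,0,-0.2],[0,0,-0.6,0,0,0,-0.2],[0,0,-0.6,0,0,0,-0.2],[0,0,-0.4,0,0,0,-0.2],[0,0,0,0,0,0,-0.2],[0,0,0,0,0,0,-0.2]]'
python3 - <<'E'
from h import *
im,d,c=snap('wrist','w19'); st(); np.savez('w19.npz',im=im,d=d,**c)
cv2.imwrite('pics/w19z.png',cv2.resize(im[130:330,230:450],None,fx=3,fy=3,interpolation=cv2.INTER_CUBIC))
E
```

```text
clock: 27.55
eef_pos: [0.4398, 0.163, 0.0521]
tool_rot: [1.0, -0.012, 0.0, -0.0]
ft_force: [-0.6, -0.6, 0.5]
grip_width: 0.051
clock: 28.35
eef_pos: [0.4397, 0.163, 0.1321]
tool_rot: [1.0, -0.012, 0.0, -0.0]
ft_force: [0.6, 0.4, 0.2]
grip_width: 0.0513
28.4 [0.4393 0.1628 0.1316] phi -0.0245 F [-0.8 -0.2  0.5] w 0.0512 q [ 0.35  0.25 -0.25  1.07 -0.    1.95]
```

View pics/w19z.png

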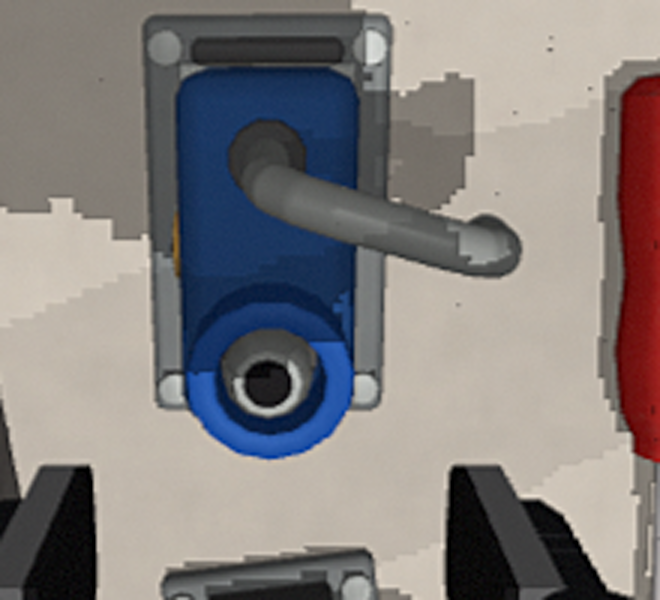

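Run:
```python
from h import *
c=dict(np.load('w19.npz'))
H,be=bar(c,(336.3,198.7),(386.3,212),(.4397,.1633),-.022)
T=H+.021*np.array([np.cos(be),np.sin(be)]);print(T,be+np.pi/2)
plan(list(T)+[.1316],be+np.pi/2,n=10,g=-.2)
```

```text
B [0.4498 0.2045 0.098 ] [0.4754 0.1969 0.098 ] r2 0.0363 beta -0.286 -0.289 H [0.4407 0.2073] swing 1.303
[0.4607943  0.20129529] 1.28133952134359
[0.082,-0.156,0.000,0,0,-0.0416,-0.2],[0.102,-0.144,0.000,0,0,-0.0416,-0.2],[0.120,-0.130,0.000,0,0,-0.0416,-0.2],[0.135,-0.113,0.000,0,0,-0.0416,-0.2],[0.149,-0.094,0.000,0,0,-0.0416,-0.2],[0.160,-0.074,0.000,0,0,-0.0416,-0.2],[0.168,-0.053,0.000,0,0,-0.0416,-0.2],[0.174,-0.030,0.000,0,0,-0.0416,-0.2],[0.176,-0.007,0.000,0,0,-0.0416,-0.2],[0.176,0.016,0.000,0,0,-0.0416,-0.2],
```

```bash
python3 -m inch '[[0.082,-0.156,0,0,0,-0.0416,-0.2],[0.102,-0.144,0,0,0,-0.0416,-0.2],[0.12,-0.13,0,0,0,-0.0416,-0.2],[0.135,-0.113,0,0,0,-0.0416,-0.2],[0.149,-0.094,0,0,0,-0.0416,-0.2],[0.16,-0.074,0,0,0,-0.0416,-0.2],[0.168,-0.053,0,0,0,-0.0416,-0.2],[0.174,-0.03,0,0,0,-0.0416,-0.2]]'
python3 -m inch '[[0.176,-0.007,0.2,0,0,-0.0416,-0.2],[0.176,0.016,0.2,0,0,-0.0416,-0.2],[0,0,0.1,0,0,0,-0.2],[0,0,0,0,0,0,0],[0,0,0,0,0,0,0],[0,0,0,0,0,0,0],[0,0,0,0,0,0,0],[0,0,0,0,0,0,0]]'
python3 - <<'E'
from h import *
im,d,c=snap('wrist','w20'); st(); plan([.4608,.2013,.090],1.281,g=0)
E
```

```text
clock: 29.2
eef_pos: [0.4563, 0.1936, 0.1309]
tool_rot: [0.871, 0.491, -0.001, -0.0]
ft_force: [0.9, -1.2, -0.8]
grip_width: 0.0512
clock: 30.0
eef_pos: [0.4613, 0.2014, 0.1198]
tool_rot: [0.802, 0.598, 0.0, 0.0]
ft_force: [-0.5, -1.4, 0.9]
grip_width: 0.043
30.05 [0.4613 0.2014 0.1198] phi 1.2821 F [ 0.3 -0.2  0.4] w 0.0432 q [ 0.41  0.32 -0.18  1.06 -0.    0.7 ]
[-0.001,-0.002,0.149,0,0,0.0000,0],[-0.001,-0.002,0.149,0,0,0.0000,0],[-0.001,-0.002,0.149,0,0,0.0000,0],[-0.001,-0.002,0.149,0,0,0.0000,0],[-0.001,-0.002,0.149,0,0,0.0000,0],[-0.001,-0.002,0.149,0,0,0.0000,0],[-0.001,-0.002,0.149,0,0,0.0000,0],[-0.001,-0.002,0.149,0,0,0.0000,0],
```

View pics/w20.png

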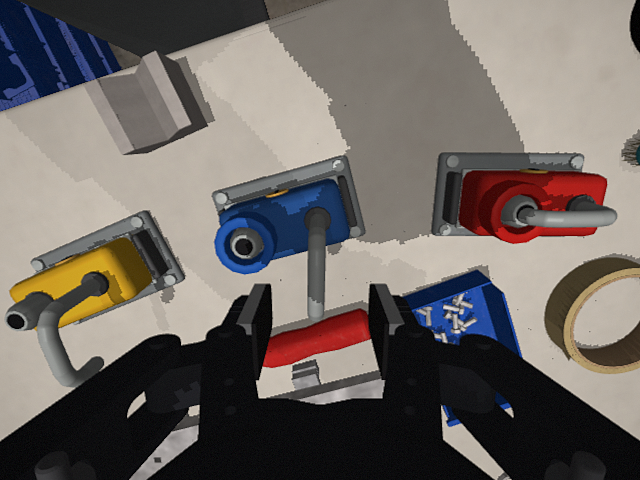

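```bash
python3 -m inch '[[-0.04,0,0.25,0,0,0,0],[0,0,0.3,0,0,0,0.2],[0,0,0.3,0,0,0,0.2],[0,0,0.34,0,0,0,0.2],[0,0,0,0,0,0,0.4],[0,0,0,0,0,0,1],[0,0,0,0,0,0,1],[0,0,0,0,0,0,1]]'
python3 - <<'E'
from h import *
im,d,c=snap('wrist','w21'); st(); arc(np.array([.4407,.2073]),.021,phi()-np.pi/2,0,-.022,.09,11)
E
```

```text
clock: 30.85
eef_pos: [0.4607, 0.2003, 0.0897]
tool_rot: [0.801, 0.598, -0.0, 0.0]
ft_force: [-0.2, -0.4, -2.7]
grip_width: 0.0061
30.9 [0.4607 0.2003 0.0897] phi 1.2824 F [-0.5 -1.9 -2.7] w 0.0065 q [ 0.41  0.35 -0.23  0.99 -0.    0.7 ]
[-0.057,-0.012,0,0,0,0.0377,1],
[-0.099,-0.006,0,0,0,0.0377,1],
[-0.099,-0.006,0,0,0,0.0377,1],
[-0.099,-0.006,0,0,0,0.0377,1],
[-0.099,-0.006,0,0,0,0.0377,1],
[-0.099,-0.006,0,0,0,0.0377,1],
[-0.099,-0.006,0,0,0,0.0377,1],
[-0.099,-0.006,0,0,0,0.0377,1],
[-0.099,-0.006,0,0,0,0.0377,1],
[-0.099,-0.006,0,0,0,0.0377,1],
[-0.099,-0.006,0,0,0,0.0377,1],
```

View pics/w21.png

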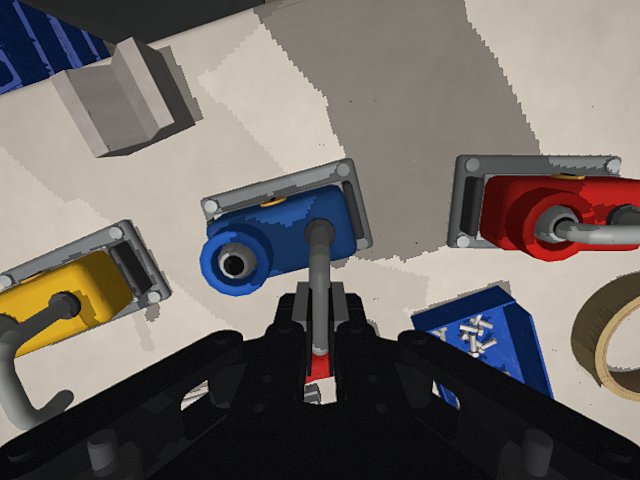

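```bash
python3 -m inch '[[-0.098,-0.006,0,0,0,0.0377,1],[-0.098,-0.006,0,0,0,0.0377,1],[-0.098,-0.006,0,0,0,0.0377,1],[-0.098,-0.006,0,0,0,0.0377,1],[-0.098,-0.006,0,0,0,0.0377,1],[-0.098,-0.006,0,0,0,0.0377,1],[-0.098,-0.006,0,0,0,0.0377,1],[-0.098,-0.006,0,0,0,0.0377,1]]'
python3 -m inch '[[-0.098,-0.006,0,0,0,0.0377,1],[-0.098,-0.006,0,0,0,0.0377,1],[-0.09,-0.006,0,0,0,0.0375,1],[0,0,0,0,0,0,1],[0,0,0,0,0,0,1],[0,0,0,0,0,0,1],[0,0,0,0,0,0,1],[0,0,0,0,0,0,1]]'
python3 - <<'E'
from h import *
im,d,c=snap('wrist','w22'); st()
E
```

```text
clock: 31.7
eef_pos: [0.4472, 0.186, 0.0897]
tool_rot: [0.986, 0.164, -0.001, 0.001]
ft_force: [-1.7, -2.6, -0.6]
grip_width: 0.0065
clock: 32.5
eef_pos: [0.44, 0.1849, 0.0897]
tool_rot: [1.0, -0.009, -0.001, 0.001]
ft_force: [-3.5, -4.9, 2.7]
grip_width: 0.0061
32.55 [0.44   0.1849 0.0897] phi -0.0182 F [-4.  -4.6  1.6] w 0.0062 q [ 0.4   0.31 -0.29  0.97 -0.    1.99]
```

View pics/w22.png

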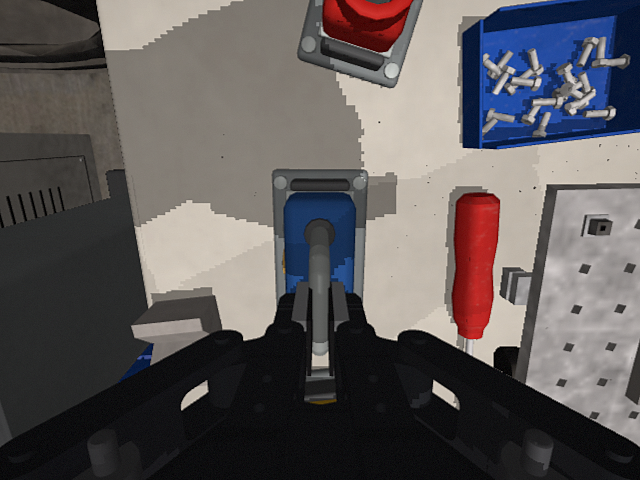

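Bar aligned over the neck; press.

```bash
python3 -m inch '[[0,0,0.12,0,0,0,1],[0,0,0.12,0,0,0,1],[0,0,0.12,0,0,0,1],[0,0,0.12,0,0,0,1],[0,0,0.12,0,0,0,1],[0,0,0.12,0,0,0,1],[0,0,0.08,0,0,0,1],[0,0,0,0,0,0,1]]'
python3 -m inch '[[0,0,0,0,0,0,1],[0,0,-0.03,0,0,0,0.2],[0,0,0,0,0,0,0],[0,0,0,0,0,0,0],[0,0,0,0,0,0,0],[0,0,-0.5,0,0,0,0],[0,0,-0.9,0,0,0,0],[0,0,-0.9,0,0,0,0]]'
python3 -m inch '[[0,0.2,-0.5,0,0,0,-0.7],[0,0.3,0,0,0,0,-0.7],[0,0.3,0,0,0,0,-0.7],[0,0.3,0,0,0,0,-0.7],[0,0.3,0,0,0,0,-0.7],[0,0.3,0,0,0,0,-0.7],[0,0.3,0,0,0,0,-0.7],[0,0,0,0,0,0,-0.7]]'
python3 - <<'E'
from h import *
im,d,c=snap('wrist','w23'); st();np.savez('w23.npz',im=im,d=d,**c)
E
```

```text
clock: 33.35
eef_pos: [0.4404, 0.1847, 0.0713]
tool_rot: [1.0, -0.009, -0.0, 0.001]
ft_force: [-6.1, -6.5, 13.2]
grip_width: 0.0061
clock: 34.15
eef_pos: [0.4405, 0.1858, 0.1281]
tool_rot: [1.0, -0.01, -0.001, 0.0]
ft_force: [0.2, -0.4, 0.6]
grip_width: 0.0425
clock: 34.95
eef_pos: [0.4396, 0.1347, 0.1404]
tool_rot: [1.0, -0.011, -0.0, 0.0]
ft_force: [0.4, 0.4, 0.4]
grip_width: 0.0723
35.0 [0.4398 0.1352 0.1405] phi -0.0208 F [0.8 0.4 0.3] w 0.0727 q [ 0.3   0.23 -0.26  1.08  0.    1.89]
```

View pics/w23.png

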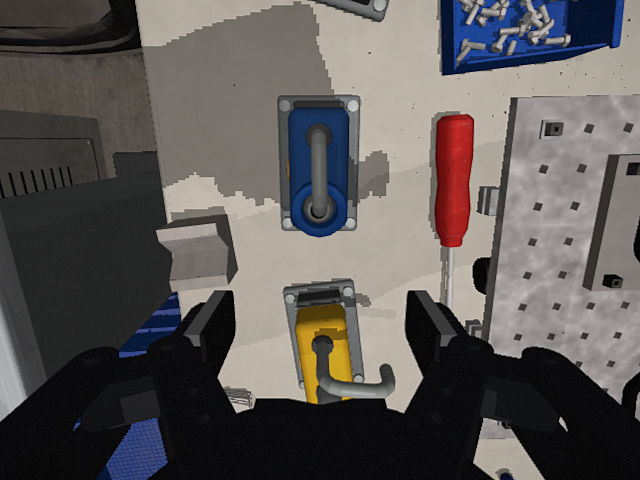

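```bash
python3 - <<'E'
from h import *
c=dict(np.load('w23.npz'))
for v in (160,175,190): print(hz(c,c['d'],319,v))
E
python3 -m inch '[[0.1,1,0,0,0,-0.0008,-0.5],[0.1,1,0,0,0,-0.0008,-0.5],[0.1,1,0,0,0,-0.0008,-0.5],[0.1,1,0,0,0,-0.0008,-0.5],[0.2,1,0,0,0,-0.0008,-0.5],[0.2,1,0,0,0,-0.0008,-0.5],[0.2,1,0,0,0,-0.0008,-0.5],[0.2,1,0,0,0,-0.0008,-0.5]]'
python3 -m inch '[[0.2,1,0,0,0,0,-0.5],[0.2,1,0,0,0,0,-0.5],[0.1,1,0,0,0,0,-0.5],[0.1,1,0,0,0,0,-0.5],[0,0.4,0,0,0,0,-0.5],[0,0,0,0,0,0,-0.5],[0,0,0,0,0,0,-0.5],[0,0,0,0,0,0,-0.5]]'
python3 - <<'E'
from h import *
im,d,c=snap('wrist','w24'); st();r=collars(im,c); plan(list(r['yellow'][:2])+[.003],0,g=-.5)
E
```

```text
[0.4411 0.1945 0.0848]
[0.4409 0.1862 0.0839]
[0.4407 0.1778 0.0847]
clock: 35.8
eef_pos: [0.468, -0.0653, 0.1407]
tool_rot: [1.0, 0.0, 0.0, -0.0]
ft_force: [0.1, 0.4, -0.1]
grip_width: 0.0641
clock: 36.6
eef_pos: [0.4825, -0.1734, 0.1405]
tool_rot: [1.0, 0.001, -0.0, -0.0]
ft_force: [0.9, 0.4, 0.2]
grip_width: 0.0638
36.65 [ 0.4826 -0.1734  0.1406] phi 0.0019 F [-0.2  0.1 -0.9] w 0.0639 q [-0.35  0.32 -0.13  1.12  0.    1.22]
yellow [323.3 267.9] [39.9 42.8] [ 0.4861 -0.2027  0.018 ] diam 0.0347
[0.017,0.147,0.688,0,0,0.0001,-0.5],[0.017,0.147,0.688,0,0,0.0001,-0.5],[0.017,0.147,0.688,0,0,0.0001,-0.5],[0.017,0.147,0.688,0,0,0.0001,-0.5],[0.017,0.147,0.688,0,0,0.0001,-0.5],[0.017,0.147,0.688,0,0,0.0001,-0.5],[0.017,0.147,0.688,0,0,0.0001,-0.5],[0.017,0.147,0.688,0,0,0.0001,-0.5],
```

View pics/w24.png

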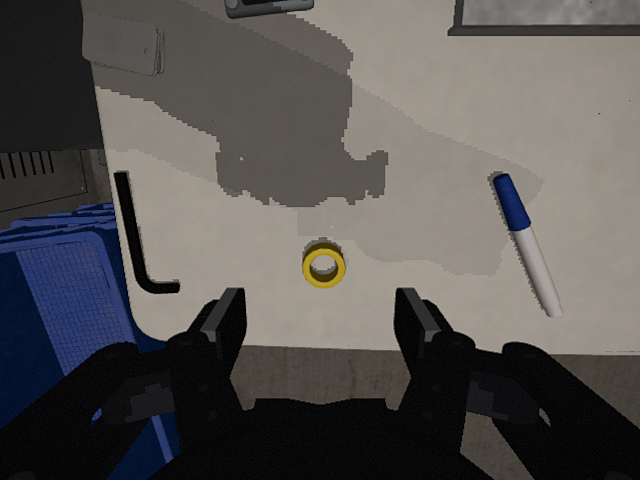

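```bash
python3 -m inch '[[0.03,0.3,0.5,0,0,0,-0.5],[0.03,0.3,0.6,0,0,0,-0.5],[0.04,0.3,0.6,0,0,0,-0.5],[0.04,0.27,0.6,0,0,0,-0.5],[0,0,0.6,0,0,0,-0.5],[0,0,0,0,0,0,-0.5],[0,0,0,0,0,0,-0.5],[0,0,0,0,0,0,-0.5]]'
python3 - <<'E'
from h import *
im,d,c=snap('wrist','w25'); st();collars(im,c)
E
```

```text
clock: 37.45
eef_pos: [0.4867, -0.2038, 0.0686]
tool_rot: [1.0, 0.0, 0.0, 0.0]
ft_force: [-0.1, -0.3, 0.6]
grip_width: 0.0643
37.5 [ 0.4869 -0.2039  0.0688] phi 0.0008 F [-0.3  0.   0.6] w 0.0638 q [-0.4   0.42 -0.19  0.96  0.    1.17]
yellow [317.8 263. ] [54.3 58.3] [ 0.4862 -0.2028  0.018 ] diam 0.0342
```

```bash
python3 -m inch '[[-0.03,-0.04,0.45,0,0,0,-0.3],[0,0,0.45,0,0,0,-0.3],[0,0,0.45,0,0,0,-0.3],[0,0,0.45,0,0,0,-0.3],[0,0,0.45,0,0,0,-0.3],[0,0,0.36,0,0,0,-0.3],[0,0,0,0,0,0,0.3],[0,0,0,0,0,0,1]]'
python3 -m inch '[[0,0,0,0,0,0,1],[0,0,0,0,0,0,1],[0,0,0,0,0,0,1],[0,0,0,0,0,0,1],[0,0,-0.4,0,0,0,1],[0,0,-0.6,0,0,0,1],[0,0,-0.8,0,0,0,1],[0,0,-0.8,0,0,0,1]]'
python3 -m inch '[[-0.2,-0.8,-0.6,0,0,0,1],[-0.2,-0.8,-0.6,0,0,0,1],[-0.2,-1,-0.6,0,0,0,1],[-0.2,-1,0,0,0,0,1],[-0.2,-1,0,0,0,0,1],[-0.2,-1,0,0,0,0,1],[-0.2,-0.5,0,0,0,0,1],[-0.2,-0.2,0,0,0,0,1]]'
python3 - <<'E'
from h import *
im,d,c=snap('wrist','w26'); st();plan([.445,.012,.112],.134,g=1)
E
```

```text
clock: 38.3
eef_pos: [0.4852, -0.2027, 0.0026]
tool_rot: [1.0, 0.0, -0.0, -0.0]
ft_force: [-0.0, 0.2, -1.1]
grip_width: 0.0331
clock: 39.1
eef_pos: [0.4853, -0.2027, 0.0691]
tool_rot: [1.0, 0.0, -0.0, 0.0]
ft_force: [0.2, 1.2, -0.2]
grip_width: 0.033
clock: 39.9
eef_pos: [0.4452, -0.0444, 0.1134]
tool_rot: [1.0, 0.001, 0.0, 0.0]
ft_force: [0.5, -0.2, -1.1]
grip_width: 0.0337
39.95 [ 0.4442 -0.0444  0.1131] phi 0.0017 F [-1.  -1.1  0.1] w 0.0328 q [-0.1   0.23 -0.34  1.01 -0.    1.47]
[0.005,-0.282,0.005,0,0,-0.0053,1],[0.009,-0.282,0.005,0,0,-0.0053,1],[0.014,-0.282,0.005,0,0,-0.0053,1],[0.019,-0.281,0.005,0,0,-0.0053,1],[0.023,-0.281,0.005,0,0,-0.0053,1],[0.028,-0.281,0.005,0,0,-0.0053,1],[0.032,-0.280,0.005,0,0,-0.0053,1],[0.037,-0.280,0.005,0,0,-0.0053,1],
```

View pics/w26.png

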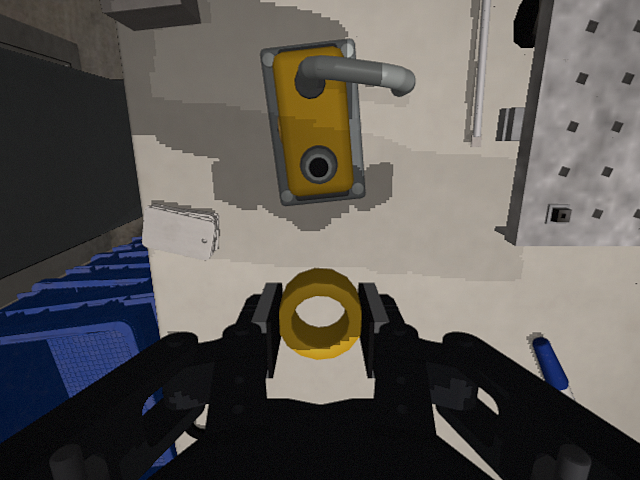

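```bash
python3 -m inch '[[0.005,-0.28,0,0,0,-0.006,1],[0.01,-0.28,0,0,0,-0.006,1],[0.015,-0.28,0,0,0,-0.006,1],[0.02,-0.28,0,0,0,-0.006,1],[0.025,-0.28,0,0,0,-0.006,1],[0.03,-0.28,0,0,0,-0.006,1],[0.035,-0.28,0,0,0,-0.006,1],[0,-0.1,0,0,0,0,1]]'
python3 - <<'E'
from h import *
im,d,c=snap('wrist','w27'); st();np.savez('w27.npz',im=im,d=d,**c)
cv2.imwrite('pics/w27z.png',cv2.resize(im[130:370,240:460],None,fx=2.5,fy=2.5,interpolation=cv2.INTER_CUBIC))
E
```

```text
clock: 40.75
eef_pos: [0.4457, 0.0072, 0.1128]
tool_rot: [0.998, 0.067, -0.0, -0.0]
ft_force: [0.1, 0.4, -0.6]
grip_width: 0.0332
40.8 [0.4456 0.0072 0.1128] phi 0.1335 F [ 0.6  0.6 -0.7] w 0.0328 q [ 0.02  0.23 -0.34  1.    0.    1.45]
```

View pics/w27z.png

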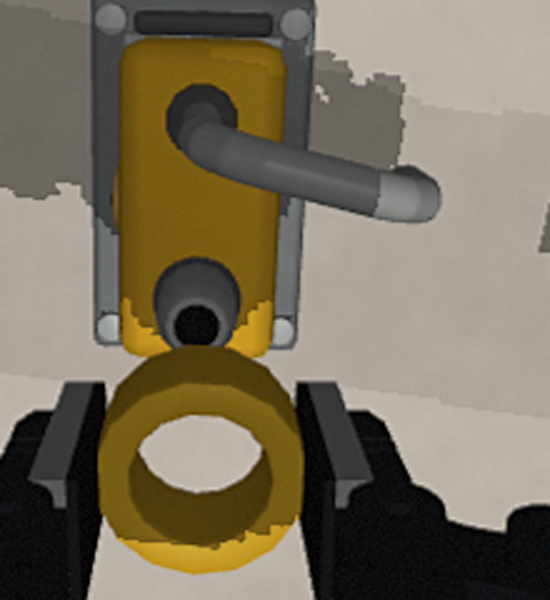

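Run:
```python
from h import *
c=dict(np.load('w27.npz'))
N=onz(c,317.7,260,.07);H=onz(c,240+202/2.5-.4,130+120/2.5-.4,.05);print(N.round(4),H.round(4),'psi',np.arctan2(-(H-N)[0],(H-N)[1]),np.linalg.norm((H-N)[:2]))
plan([N[0],N[1]-.0005,.068],g=1)
```

```text
[0.4447 0.0126 0.07  ] [0.4404 0.0561 0.05  ] psi 0.09836053154701005 0.04375878941577434
[-0.001,-0.025,0.224,0,0,-0.0000,1],[-0.001,-0.025,0.224,0,0,-0.0000,1],[-0.001,-0.025,0.224,0,0,-0.0000,1],[-0.001,-0.025,0.224,0,0,-0.0000,1],[-0.001,-0.025,0.224,0,0,-0.0000,1],[-0.001,-0.025,0.224,0,0,-0.0000,1],[-0.001,-0.025,0.224,0,0,-0.0000,1],[-0.001,-0.025,0.224,0,0,-0.0000,1],
```

```bash
python3 -m inch '[[0,-0.1,0.1,0,0,0,1],[0,-0.1,0.1,0,0,0,1],[0,0,0.3,0,0,0,1],[0,0,0.4,0,0,0,1],[0,0,0.4,0,0,0,1],[0,0,0.3,0,0,0,1],[0,0,0.19,0,0,0,1],[0,0,0,0,0,0,1]]'
python3 - <<'E'
from h import *
im,d,c=snap('wrist','w28'); st()
cv2.imwrite('pics/w28z.png',cv2.resize(im[240:370,260:380],None,fx=4,fy=4,interpolation=cv2.INTER_CUBIC))
E
```

```text
clock: 41.6
eef_pos: [0.4443, 0.0112, 0.0671]
tool_rot: [0.998, 0.066, -0.001, -0.0]
ft_force: [0.1, 0.1, -0.5]
grip_width: 0.0326
41.65 [0.4448 0.0113 0.0676] phi 0.1322 F [-0.6  0.1 -0.3] w 0.0332 q [ 0.03  0.28 -0.4   0.89 -0.    1.46]
```

View pics/w28z.png

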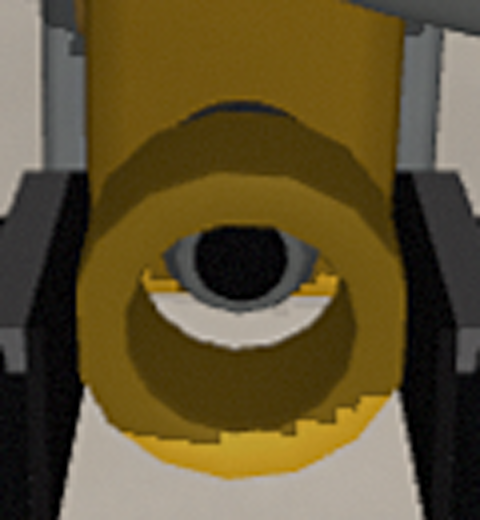

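```bash
python3 -m inch '[[0,-0.035,0.1,0,0,0,1],[0,0,0.1,0,0,0,1],[0,0,0.1,0,0,0,1],[0,0,0.1,0,0,0,1],[0,0,0.1,0,0,0,1],[0,0,0.04,0,0,0,1],[0,0,0,0,0,0,1],[0,0,0,0,0,0,1]]'
python3 - <<'E'
from h import *
st()
E
```

```text
clock: 42.45
eef_pos: [0.445, 0.0122, 0.0546]
tool_rot: [0.998, 0.066, 0.0, -0.0]
ft_force: [-0.0, -0.1, 0.1]
grip_width: 0.0334
42.45 [0.445  0.0122 0.0546] phi 0.1323 F [-0.  -0.1  0.1] w 0.0334 q [ 0.03  0.3  -0.42  0.85  0.    1.47]
```

```bash
python3 -m inch '[[0,0,0.05,0,0,0,1],[0,0,0.04,0,0,0,1],[0,0,0,0,0,0,1],[0,0,0,0,0,0,0],[0,0,0,0,0,0,-0.2],[0,0,0,0,0,0,-0.2],[0,0,0,0,0,0,-0.2],[0,0,0,0,0,0,-0.2]]'
python3 -m inch '[[0,0,-0.4,0,0,0,-0.2],[0,0,-0.6,0,0,0,-0.2],[0,0,-0.6,0,0,0,-0.2],[0,0,-0.6,0,0,0,-0.2],[0,0,-0.6,0,0,0,-0.2],[0,0,-0.4,0,0,0,-0.2],[0,0,0,0,0,0,-0.2],[0,0,0,0,0,0,-0.2]]'
python3 - <<'E'
from h import *
im,d,c=snap('wrist','w29'); st(); np.savez('w29.npz',im=im,d=d,**c)
cv2.imwrite('pics/w29z.png',cv2.resize(im[130:330,230:450],None,fx=3,fy=3,interpolation=cv2.INTER_CUBIC))
E
```

```text
clock: 43.25
eef_pos: [0.445, 0.0122, 0.0523]
tool_rot: [0.998, 0.066, 0.0, 0.0]
ft_force: [-0.1, -0.5, -0.1]
grip_width: 0.0515
clock: 44.05
eef_pos: [0.4449, 0.0122, 0.1323]
tool_rot: [0.998, 0.066, 0.0, -0.0]
ft_force: [0.3, -0.0, 0.3]
grip_width: 0.0514
44.1 [0.4445 0.0122 0.1319] phi 0.1323 F [-0.3  0.6 -1. ] w 0.0514 q [ 0.03  0.21 -0.31  1.05 -0.    1.47]
```

View pics/w29z.png

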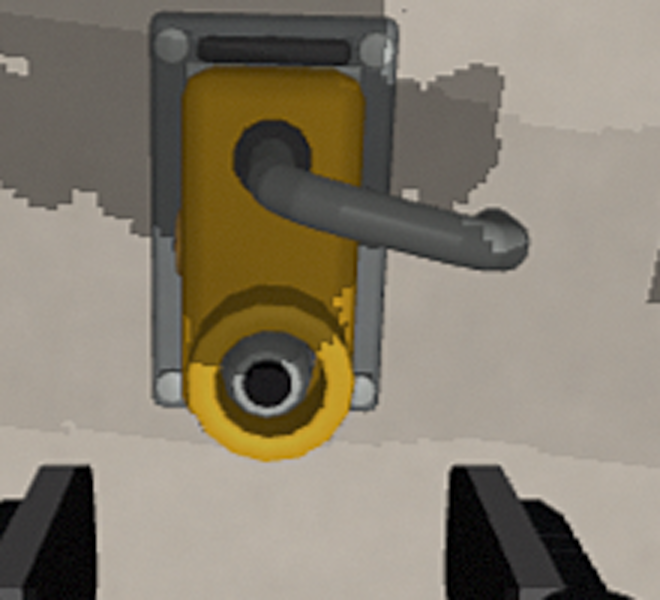

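Run:
```python
from h import *
c=dict(np.load('w29.npz'))
print(onz(c,230+272/3-.3,130+158/3-.3,.05))
H,be=bar(c,(339.7,199.2),(386.4,209.7),(.4449,.0126),.105)
T=H+.021*np.array([np.cos(be),np.sin(be)]);print(T,be+np.pi/2)
plan(list(T)+[.1316],be+np.pi/2,n=10,g=-.2)
```

```text
[0.44033024 0.05607439 0.05      ]
B [0.4504 0.0546 0.098 ] [0.475  0.0524 0.098 ] r2 0.0349 beta -0.09 -0.114 H [0.4403 0.0564] swing 1.351
[0.46115143 0.05396235] 1.4564846584978028
[0.088,-0.157,0.001,0,0,-0.0421,-0.2],[0.108,-0.144,0.001,0,0,-0.0421,-0.2],[0.126,-0.128,0.001,0,0,-0.0421,-0.2],[0.142,-0.111,0.001,0,0,-0.0421,-0.2],[0.155,-0.091,0.001,0,0,-0.0421,-0.2],[0.166,-0.070,0.001,0,0,-0.0421,-0.2],[0.174,-0.047,0.001,0,0,-0.0421,-0.2],[0.178,-0.024,0.001,0,0,-0.0421,-0.2],[0.180,-0.000,0.001,0,0,-0.0421,-0.2],[0.178,0.024,0.001,0,0,-0.0421,-0.2],
```

```bash
python3 -m inch '[[0.088,-0.157,0,0,0,-0.0421,-0.2],[0.108,-0.144,0,0,0,-0.0421,-0.2],[0.126,-0.128,0,0,0,-0.0421,-0.2],[0.142,-0.111,0,0,0,-0.0421,-0.2],[0.155,-0.091,0,0,0,-0.0421,-0.2],[0.166,-0.07,0,0,0,-0.0421,-0.2],[0.174,-0.047,0,0,0,-0.0421,-0.2],[0.178,-0.024,0,0,0,-0.0421,-0.2]]'
python3 -m inch '[[0.18,0,0.2,0,0,-0.0421,-0.2],[0.178,0.024,0.2,0,0,-0.0421,-0.2],[0,0,0.1,0,0,0,-0.2],[0,0,0,0,0,0,0],[0,0,0,0,0,0,0],[0,0,0,0,0,0,0],[0,0,0,0,0,0,0],[0,0,0,0,0,0,0]]'
python3 - <<'E'
from h import *
im,d,c=snap('wrist','w30'); st()
E
```

```text
clock: 44.9
eef_pos: [0.4575, 0.0457, 0.1312]
tool_rot: [0.826, 0.563, -0.001, -0.001]
ft_force: [-0.1, 0.3, 0.5]
grip_width: 0.0508
clock: 45.7
eef_pos: [0.4617, 0.0539, 0.12]
tool_rot: [0.747, 0.665, 0.0, 0.0]
ft_force: [0.3, 0.2, 1.1]
grip_width: 0.0427
45.75 [0.4617 0.0539 0.12  ] phi 1.4545 F [0.6 0.7 0.3] w 0.0428 q [ 0.12  0.25 -0.28  1.03 -0.    0.23]
```

View pics/w30.png

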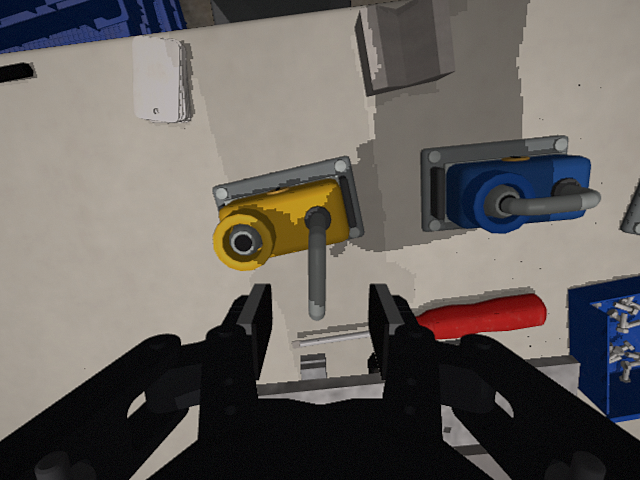

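```bash
python3 -m inch '[[-0.04,0,0.25,0,0,0,0],[0,0,0.3,0,0,0,0.2],[0,0,0.3,0,0,0,0.2],[0,0,0.34,0,0,0,0.2],[0,0,0,0,0,0,0.4],[0,0,0,0,0,0,1],[0,0,0,0,0,0,1],[0,0,0,0,0,0,1]]'
python3 - <<'E'
from h import *
im,d,c=snap('wrist','w31'); st(); arc(np.array([.4403,.0564]),.021,phi()-np.pi/2,0,.105,.09,11)
E
```

```text
clock: 46.55
eef_pos: [0.4612, 0.0527, 0.09]
tool_rot: [0.747, 0.665, -0.0, 0.0]
ft_force: [-0.4, -0.8, -1.5]
grip_width: 0.0063
46.6 [0.4612 0.0527 0.09  ] phi 1.4549 F [-1.1 -1.  -3. ] w 0.0063 q [ 0.11  0.29 -0.33  0.96 -0.    0.23]
[-0.053,-0.016,0,0,0,0.0391,1],
[-0.103,-0.006,0,0,0,0.0391,1],
[-0.103,-0.006,0,0,0,0.0391,1],
[-0.103,-0.006,0,0,0,0.0391,1],
[-0.103,-0.006,0,0,0,0.0391,1],
[-0.103,-0.006,0,0,0,0.0391,1],
[-0.103,-0.006,0,0,0,0.0391,1],
[-0.103,-0.006,0,0,0,0.0391,1],
[-0.103,-0.006,0,0,0,0.0391,1],
[-0.103,-0.006,0,0,0,0.0391,1],
[-0.103,-0.006,0,0,0,0.0391,1],
```

View pics/w31.png

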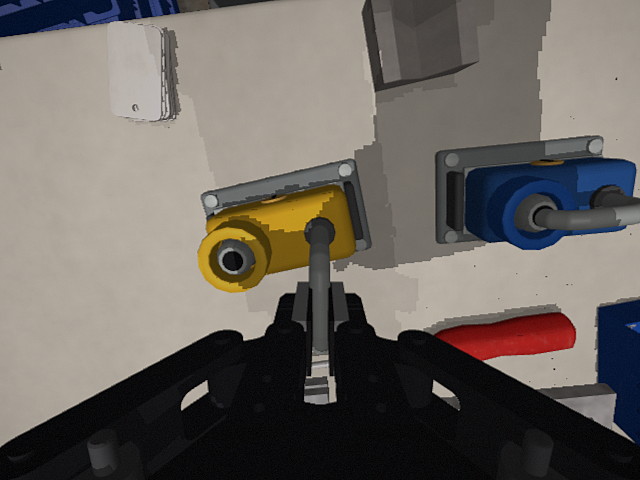

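```bash
python3 -m inch '[[-0.1,-0.006,0,0,0,0.039,1],[-0.102,-0.006,0,0,0,0.039,1],[-0.102,-0.006,0,0,0,0.039,1],[-0.102,-0.006,0,0,0,0.039,1],[-0.102,-0.006,0,0,0,0.039,1],[-0.102,-0.006,0,0,0,0.039,1],[-0.102,-0.006,0,0,0,0.039,1],[-0.102,-0.006,0,0,0,0.039,1]]'
python3 -m inch '[[-0.102,-0.006,0,0,0,0.039,1],[-0.102,-0.006,0,0,0,0.039,1],[-0.09,-0.006,0,0,0,0.039,1],[0,0,0,0,0,0,1],[0,0,0,0,0,0,1],[0,0,0,0,0,0,1],[0,0,0,0,0,0,1],[0,0,0,0,0,0,1]]'
python3 - <<'E'
from h import *
im,d,c=snap('wrist','w32'); st()
E
```

```text
clock: 47.4
eef_pos: [0.4497, 0.0358, 0.09]
tool_rot: [0.973, 0.232, -0.001, 0.001]
ft_force: [-2.1, -3.7, -0.6]
grip_width: 0.0064
clock: 48.2
eef_pos: [0.4424, 0.0336, 0.09]
tool_rot: [0.998, 0.055, -0.001, 0.001]
ft_force: [-2.8, -6.2, 1.2]
grip_width: 0.0065
48.25 [0.4424 0.0336 0.09  ] phi 0.1096 F [-3.4 -4.9  1.6] w 0.0066 q [ 0.08  0.25 -0.38  0.94 -0.    1.54]
```

View pics/w32.png

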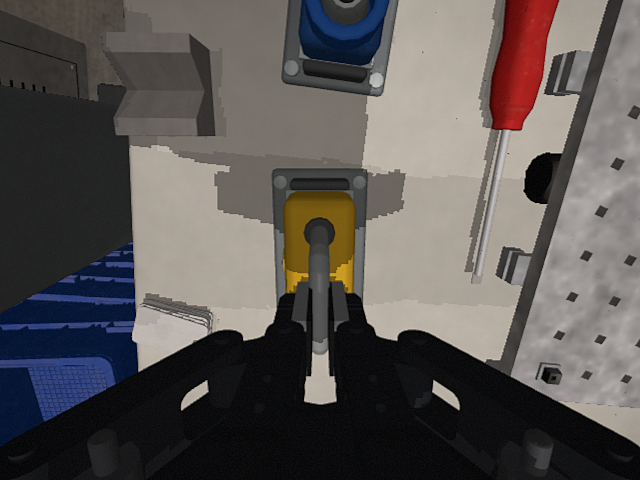

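Aligned over the neck; press, release, check.

```bash
python3 -m inch '[[0,0,0.12,0,0,0,1],[0,0,0.12,0,0,0,1],[0,0,0.12,0,0,0,1],[0,0,0.12,0,0,0,1],[0,0,0.12,0,0,0,1],[0,0,0.12,0,0,0,1],[0,0,0.08,0,0,0,1],[0,0,0,0,0,0,1]]'
python3 -m inch '[[0,0,0,0,0,0,1],[0,0,-0.03,0,0,0,0.2],[0,0,0,0,0,0,0],[0,0,0,0,0,0,0],[0,0,0,0,0,0,0],[0,0,-0.5,0,0,0,0],[0,0,-0.9,0,0,0,0],[0,0,-0.9,0,0,0,0]]'
python3 -m inch '[[0,0.5,-1,0,0,0,-0.7],[0,0.5,-1,0,0,0,-0.7],[0,0.5,-0.5,0,0,0,-0.7],[0,0.5,0,0,0,0,-0.7],[0,0.5,0,0,0,0,-0.7],[0,0.3,0,0,0,0,-0.7],[0,0,0,0,0,0,-0.7],[0,0,0,0,0,0,-0.7]]'
python3 - <<'E'
from h import *
im,d,c=snap('wrist','w33'); st();np.savez('w33.npz',im=im,d=d,**c)
im,d,c=snap('scene','s33');cv2.imwrite('pics/s33z.png',cv2.resize(im[170:370,200:470],None,fx=2.8,fy=2.8))
E
```

```text
clock: 49.05
eef_pos: [0.4428, 0.0334, 0.0715]
tool_rot: [0.998, 0.055, -0.0, 0.002]
ft_force: [-6.6, -7.0, 13.5]
grip_width: 0.0066
clock: 49.85
eef_pos: [0.443, 0.0349, 0.1284]
tool_rot: [0.999, 0.054, -0.001, -0.0]
ft_force: [1.3, 0.7, -0.8]
grip_width: 0.0428
clock: 50.65
eef_pos: [0.4503, -0.0349, 0.1899]
tool_rot: [0.999, 0.053, -0.001, -0.0]
ft_force: [0.4, 0.7, 0.6]
grip_width: 0.0727
50.7 [ 0.4504 -0.0347  0.1901] phi 0.1072 F [-0.6  0.5  1.3] w 0.0722 q [-0.08  0.17 -0.19  1.21  0.    1.39]
```

View pics/w33.png

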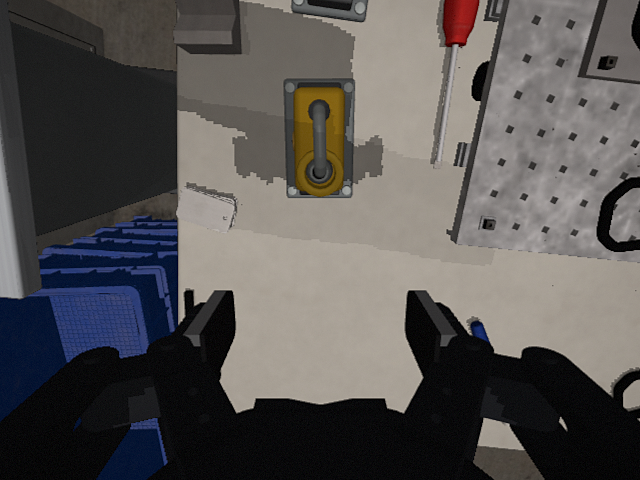

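View pics/s33z.png

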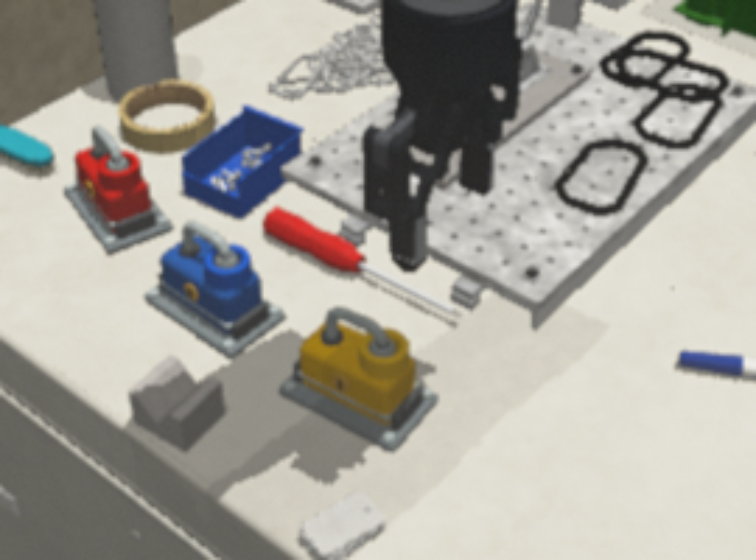

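The wrist view shows the yellow bar over the neck, near (319,135), with the collar seated round it at (319,172). In the scene view all three padlocks carry their collars and are shut. I'll check the yellow bar's height and then hand in.

Run:
```python
from h import *
c=dict(np.load('w33.npz'))
for u,v in ((319,128),(319,138),(319,148),(319,191),(319,95)): print(u,v,hz(c,c['d'],u,v))
z=hz(c,c['d'],319,138)[2]
if .08<z<.088: bot.job_done(); print('handed in')
```

```text
319 128 [0.4421 0.0427 0.0842]
319 138 [0.4428 0.0363 0.084 ]
319 148 [0.4435 0.0297 0.0843]
319 191 [ 0.4468 -0.0022  0.0677]
319 95 [0.4393 0.0673 0.0493]
the job is handed in; nothing more can be done
handed in
```

All three collars were present. I put each one over the neck of the padlock of its own colour until it sat on the body, then swung that padlock's shackle over its hole and pressed it shut. The job was handed in at about 51 s on the robot's clock.

**Last checks, with the arm clear:**
- **Shackles:** depth readings put the top of each bar 84 to 85 mm above the worktop. A fully shut bar should read 84.5 mm, so all three had stayed down after release.
- **Collars:** the yellow collar's rim read 67.7 mm; seated on the body it should be 68 mm. Red and blue I checked only by eye: the wrist pictures show them on their necks, and the final scene picture shows all three in place.

Force readings at the end of each call never passed about 17 N. I saw no collar knocked aside, no slackening of the grip, and no check that failed or disagreed in the end. Two early estimates, one of the blue neck and one of the yellow padlock's angle, differed a little from later ones; I used the later ones.

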